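# Finish the cupping wash-up: hang the rinsed glass, load the soaking pot

## Task

Finish washing up the cupping glasses, the clean one first: take the large rinsed glass that stands mouth-down on the round rubber mat and hang it mouth-down on either of the two free pegs of the drainer, lowered along the peg until it rests on it. Then load the soaking pot: lower the wire basket into it, next stand the small used glass from the steel dish in the basket, upright with its mouth up, and last put the lid on the pot so that it sits flush all round. Lower the glasses all the way before you let go, never drop them, and leave everything released and at rest.

Things in the scene. Friction and masses are not known exactly. Their poses are not given: they have to be found in the camera images.
- rinsed_glass: Large bellied clear glass, rinsed, 84 mm tall, mouth-down on a round dark mat (110 mm wide, 4 mm thick). Origin: centre of its mouth; z from mouth to closed end (up at the start). Grip its straight part, 58 mm in diameter, 34 to 62 mm above the mouth; neck 48 mm, rim 56 mm. Opening at least 40 mm; cavity 78 mm deep. 0.15 kg.
- peg_a: Free end peg of the drainer: white board over a steel tray (155 x 262 mm), 3 grey pegs in a row 90 mm apart. Origin: the peg's rounded tip, 138 mm above the table; z out along the peg, leaning 30 degrees from vertical to the front (to the robot); y along the row. Peg 12 mm thick, 95 mm long. A glass hung on it rests with its closed end on the tip and leans a little.
- peg_b: The other free peg, the middle one: same shape and frame as peg_a, which is 90 mm away in its -y direction. The third peg, 90 mm away in +y, already carries a large glass, fixed there.
- pot: Open steel soaking pot, fast on the table: 160 mm outside diameter, 154 mm inside, 95 mm high, floor 4 mm thick; two small loop handles on its +y and -y sides (20 mm out, 68 mm up). Origin: centre of its underside, z up.
- basket: Round wire basket for the pot: 140 mm outside diameter, 134 mm inside, wall 30 mm high, floor 3 mm thick. A 6 mm lifting rod rises from its centre and ends in a knob 12 mm in diameter, 62 to 77 mm above its underside, to grip it by. Origin: centre of its underside, z up. 0.28 kg.
- used_glass: Small clear glass, used, 66 mm tall, 44 mm in diameter (neck 37 mm above 46 mm up, rim 44 mm), mouth-up in a round steel dish (116 mm wide, rim 14 mm high, floor 3 mm). Origin: centre of its closed underside, z up to the mouth. In the basket it has a ring of floor 60 mm wide between the rod's knob and the wire wall, centre about 36 mm from the rod, any side. 0.09 kg.
- lid: Steel lid of the pot, 166 mm in diameter, right way up; black knob at its centre, 30 mm in diameter, 25 to 49 mm above its underside. Below, a bevelled locating rim, 142 mm wide and 8 mm deep, drops into the pot's mouth and the disc rests on the pot's rim. Origin: centre of its underside (of that rim), 87 mm above the pot's origin when seated; z up. 0.3 kg.
Mind the look-alikes: they are no part of the job. Leave any green look-alike of the used_glass alone.

How it is judged (in metres and radians):
On the way, in this order (a step that is already met when the one before it is completed fails the run):
1. the rinsed glass hangs on a free peg, released (((z of peg_a in the frame of rinsed_glass between 0.066 and 0.084 m and x of peg_a in the frame of rinsed_glass between -0.028 and 0.028 m and y of peg_a in the frame of rinsed_glass between -0.028 and 0.028 m) or (z of peg_b in the frame of rinsed_glass between 0.066 and 0.084 m and x of peg_b in the frame of rinsed_glass between -0.028 and 0.028 m and y of peg_b in the frame of rinsed_glass between -0.028 and 0.028 m)) and angle between rinsed_glass's own z axis and vertical below 0.8 rad and contact force between rinsed_glass and the fingers below 0.05 N and linear speed of rinsed_glass below 0.02 m/s and angular speed of rinsed_glass below 0.3 rad/s), for 0.3 s.
2. then the basket stands on the pot's floor, released (all of step 1 and z of basket in the frame of pot below 0.01 m and horizontal distance between basket and pot below 0.012 m and angle between basket's own z axis and vertical below 0.06 rad and contact force between basket and the fingers below 0.05 N and linear speed of basket below 0.02 m/s and angular speed of basket below 0.3 rad/s), for 0.2 s.
3. then the used glass stands upright in the basket in the pot, released (all of step 2 and z of used_glass in the frame of basket between -0.002 and 0.01 m and horizontal distance between used_glass and basket below 0.055 m and angle between the z axis of used_glass and the z axis of basket, either way round below 0.12 rad and angle between used_glass's own z axis and vertical below 0.15 rad and contact force between used_glass and the fingers below 0.05 N and linear speed of used_glass below 0.02 m/s and angular speed of used_glass below 0.3 rad/s), for 0.2 s.
4. then the lid sits on the pot, released (all of step 3 and z of lid in the frame of pot between 0.083 and 0.0905 m and horizontal distance between lid and pot below 0.01 m and angle between lid's own z axis and vertical below 0.03 rad and contact force between lid and the fingers below 0.05 N and linear speed of lid below 0.02 m/s and angular speed of lid below 0.3 rad/s), for 0.2 s.
At the end, for the whole second after the job is handed in: Rinsed glass hung on peg_a or peg_b, tip within 12 mm of its closed end; basket level on the pot's floor (6 mm; 12 mm of centre); used glass upright (7 degrees) on the basket's floor; lid level on the pot's rim (3.5 mm; 10 mm of centre); all released, at rest (all of step 4); the robot touches nothing.
It fails at once if a glass falls: it moves faster than 0.6 m/s (a fall of some 18 mm) while the fingers do not hold it ((contact force between rinsed_glass and the fingers below 0.05 N and linear speed of rinsed_glass above 0.6 m/s) or (contact force between used_glass and the fingers below 0.05 N and linear speed of used_glass above 0.6 m/s)).
It also fails if it takes over 125 s, if anything falls off the work surface, if the arm or the gripper's body presses on something with over 40 N, if the wrist force passes 120 N, or if a joint passes its speed limit or range.

## Robot

A 7-joint arm with a two-finger parallel gripper is mounted at the origin on the work surface. World frame = base frame: x ahead of the robot, y to its left, z up, the work surface at z = 0. Lengths are in m, angles in degrees, forces in N, time in s.
With the tool pointing down it reaches from about 0.425 to 0.825 m from the base axis. Payload 3.6 kg.
Tool frame: the origin (TCP) lies at the centre of the arm's flange, where the gripper is bolted on; the fingertips stand 186 mm ahead of it and the grasp point (between the pads) lies 167 mm ahead of it (robot.grasp_offset is the distance from the TCP to the grasp point, in m); z points along the fingers, x is the direction in which the jaws open and shut, and the axes are right-handed (so a half turn about z gives the same grasp; the last joint's range is limited). The gripper opens to 93 mm and grips with 3 to 60 N. Pads are 15 mm wide; open, the fingers measure 128 mm over their backs; the gripper's body (75 mm by 188 mm) begins 65 mm behind the grasp point.
Start: joints at [-73.654, 35.231, -0.722, 81.555, 0.464, 63.22, -2.315], TCP at [0.199, 0.619, 0.405] pointing down, gripper open.
Joint ranges: [-178.69, 178.69], [-17.37, 117.87], [-77.05, 75.6], [15.02, 138.74], [-78.02, 258.01], [0.78, 113.62], [-162.83, 162.83]. Speed limits (degrees/s): [159.86, 159.86, 180, 180, 180, 180, 180].

## Interface

Orientations are given as [roll, pitch, yaw] about the fixed x, y, z axes, in that order (R = Rz(yaw) Ry(pitch) Rx(roll)).
In Python, from plant import robot gives the robot as it stands.
- The arm moves only by the tool carry_out, never from a script. Its argument "deltas" is one flat list of numbers, 7 for each row, row after row: the shift along the tool's x, y, z in mm, then the turn, a rotation vector about the tool's x, y, z in rad, then the finger opening in mm, from 0 to 93. A call has 1 to 10 rows; each row shifts and turns the commanded pose from where the row before left it, along the tool's axes as they then stand; what a row does not reach is not made up. A row lasts 1/10 s, in which the tool goes at most 50 mm and 8.59 degrees, less where a joint would pass 70% of its speed; a pose out of reach is approached as far as the arm can. A call is refused whole if a number of a shift passes 50 or a number of a turn 0.15, either way. A call with a gripper value outside its range is refused whole. The fingers move at their own pace and stop on an object; "force" is the grip in N (left out, the last holds). Time passes only in rows, so rows that do not move let the fingers close. It gives the time, the measured TCP pose, the force and the opening at its end, in the units of the state.
- robot.state(): the state, without advancing time (a new reading comes with each control period).
- robot.read_camera(name): name is "scene" or "top" or "wrist"; returns a dict with "color" (400x640x3 uint8, red, green, blue), "range_z" (400x640 float32, m along the optical axis (not along the pixel's ray), 0 where there is no reading), "mtx" (3x3 intrinsics, pixels), "rvec" (rotation vector, rad) and "tvec" (3), from world to camera coordinates, as OpenCV has them; the wrist camera has in their place "T_tool_cam" (4x4, takes a point from camera to tool coordinates, whose origin is the TCP and whose axes are the tool frame's). Camera axes: x right, y down, z forward; pixel columns grow to the right and rows downward; lengths in m; the calibration is good to about 2 mm. A picture is of the moment at which its call begins: read the wrist's pose just before it.
- robot.close_job(): hands the job in, once; it reports no verdict.
Trained networks look in a picture, given as the dict that the camera call returned (one of the last four; its "shot" number tells which), for a name from the list of things; names that differ only in an ending like _2 or _b are one class to them, and where a whole thing is asked for, a point or a joint stands for the part that bears it (a point fixed in the world has none). Each returns a list of dicts, best first, with "conf" (0 to 1); they miss things now and then, are a little off and sometimes report something else, mostly with a low value. They report only what shows in the picture. A call takes as long as a camera call. They do not tell look-alikes from the thing itself.
- robot.find_in(target, picture): "location" ([column, row] as shares, 0 to 1, of the picture: columns of its width, rows of its height, amid what is visible of it).
- robot.cut_out(target, picture): "region" (400x640 bool, what is visible of it) and "location" ([column, row] as shares, 0 to 1, of the picture: columns of its width, rows of its height, amid what is visible of it).
The state is a dict: "time_s": time; "q": joint angles; "joint_vel": joint speeds; "tau": joint torques, N m; "tool_pos": TCP position; "ee_rot": TCP orientation; "force": force on the tool from outside, world axes, zero at the start; "ft_torque": the same for the moment, N m; "grip_width": opening from 0.0 (shut) to 1.0 (fully open).
Only numpy, scipy, OpenCV 4.12 (cv2) and the standard library are available. Lean on these libraries where they do the work, as an engineer would, in place of code of your own. Each camera call takes 0.05 s, during which the arm holds its last target.

## Working session

There is one attempt and no reset: what is moved stays moved. The work goes in short steps, Python scripts to look and compute and a tool call to move; the robot and the scene stay as the last step left them, time stands still between calls to the robot, and variables do not carry over. Pictures are saved under pics/ and viewed, and the job is handed in when it is done.

Besides the shell and the picture viewer there is one more tool, called after ">>>" by a JSON object that holds its "method" and its "body", one argument or row to a line. carry_out: Moves the arm, as the interface text tells. Its arguments: {"type":"object","properties":{"deltas":{"type":"array","items":{"type":"number"}},"force":{"type":"number"}},"required":["deltas"]}

```bash
ls; mkdir -p pics; cat > h.py <<'E'
import numpy as np, cv2
from plant import robot
from scipy.spatial.transform import Rotation as R
def save(n,c,s=None):
    im=cv2.cvtColor(c['color'],cv2.COLOR_RGB2BGR); cv2.imwrite('pics/'+n+'.png',im)
def camT(c,st=None):
    # world from cam
    T=np.eye(4)
    if 'rvec' in c:
        Rm=cv2.Rodrigues(np.array(c['rvec'],float))[0]; t=np.array(c['tvec'],float).ravel()
        T[:3,:3]=Rm.T; T[:3,3]=-Rm.T@t; return T
    return toolT(st)@np.array(c['T_tool_cam'])
def toolT(st):
    T=np.eye(4); T[:3,:3]=R.from_euler('xyz',st['ee_rot'],degrees=True).as_matrix(); T[:3,3]=st['tool_pos']; return T
def cloud(c,st=None):
    z=c['range_z']; K=np.array(c['mtx']); v,u=np.mgrid[0:400,0:640]
    P=np.stack([(u-K[0,2])/K[0,0]*z,(v-K[1,2])/K[1,1]*z,z],-1)
    T=camT(c,st); W=P@T[:3,:3].T+T[:3,3]; W[z<=0]=np.nan; return W
def ray(c,u,v,zp,st=None):
    K=np.array(c['mtx']); T=camT(c,st); d=T[:3,:3]@np.array([(u-K[0,2])/K[0,0],(v-K[1,2])/K[1,1],1]); o=T[:3,3]
    return o+d*(zp-o[2])/d[2]
E
python3 - <<'E'
from h import *
print(robot.state(), robot.grasp_offset)
for n in ['scene','top','wrist']:
    c=robot.read_camera(n); save(n+'0',c); np.savez('pics/'+n+'0.npz',**{k:v for k,v in c.items() if k!='shot'})
    print(n,c['mtx'],c.keys(), c.get('T_tool_cam'))
    if n!='wrist': print(camT(c))
    for t in ['rinsed_glass','peg_a','pot','basket','used_glass','lid']:
        print(t,[(round(d['conf'],2),[round(d['location'][0]*640),round(d['location'][1]*400)]) for d in robot.find_in(t,c)])
E
```

```text
pics
{'time_s': 0.0, 'q': array([-73.65528476,  35.28883514,  -0.72434676,  81.63968156,
         0.46569926,  63.22011896,  -2.31340667]), 'joint_vel': array([ 0.00652764, -0.01923079,  0.00033855, -0.0183256 ,  0.00800783,
        0.01047516, -0.01563621]), 'tau': array([-1.54912032e-04, -4.58945882e+01,  2.09226008e-01, -1.65748107e+01,
       -6.10658736e-02,  2.04486150e-02,  2.29280822e-04]), 'tool_pos': array([0.19926363, 0.61837327, 0.40359471]), 'ee_rot': array([1.79997348e+02, 1.45712251e-01, 7.21440252e+01]), 'force': array([-0.20251307, -0.31698343, -0.26533486]), 'ft_torque': array([-0.01402919, -0.01499108, -0.0313549 ]), 'grip_width': 0.999110826270197} 0.1673
scene [[421.37206729   0.         323.14652349]
 [  0.         421.37206729 198.41470617]
 [  0.           0.           1.        ]] dict_keys(['color', 'range_z', 'mtx', 'rvec', 'tvec', 'shot']) None
[[ 0.40206157  0.67913573 -0.61410191  1.23099933]
 [ 0.91561087 -0.29953579  0.26820709 -0.32080738]
 [-0.00179649 -0.67011415 -0.74225588  0.90282034]
 [ 0.          0.          0.          1.        ]]
rinsed_gla
[... 724 characters left out ...]
.93, [306, 256])]
peg_a [(0.42, [442, 197])]
pot [(0.94, [198, 189])]
basket [(0.77, [221, 265])]
used_glass [(0.74, [299, 188]), (0.55, [294, 144])]
lid [(0.73, [383, 273])]
wrist [[317.283555     0.         314.90785035]
 [  0.         317.283555   196.49895957]
 [  0.           0.           1.        ]] dict_keys(['color', 'range_z', 'mtx', 'T_tool_cam', 'shot']) [[ 9.99999929e-01 -3.69021518e-04  7.18949467e-05 -2.91151750e-04]
 [ 3.30368148e-04  9.53792749e-01  3.00465112e-01 -8.37562621e-02]
 [-1.79450971e-04 -3.00465067e-01  9.53792803e-01  2.01654884e-02]
 [ 0.00000000e+00  0.00000000e+00  0.00000000e+00  1.00000000e+00]]
rinsed_glass []
peg_a []
pot []
basket []
used_glass []
lid []
```

View pics/scene0.png

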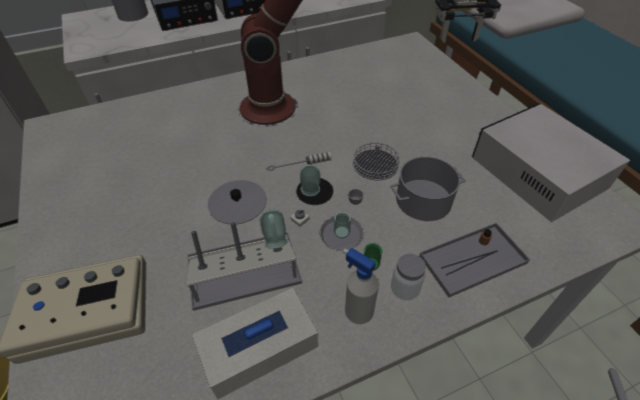

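View pics/top0.png

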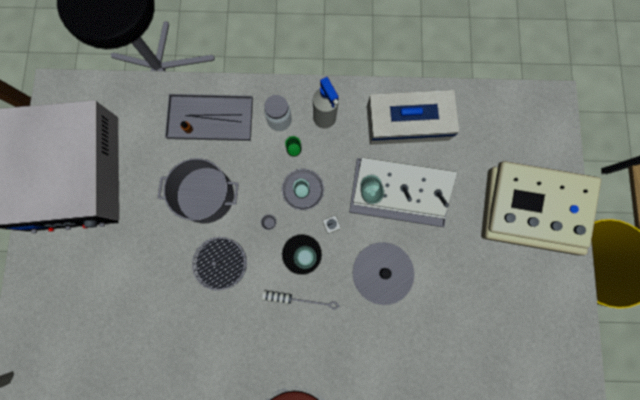

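View pics/wrist0.png

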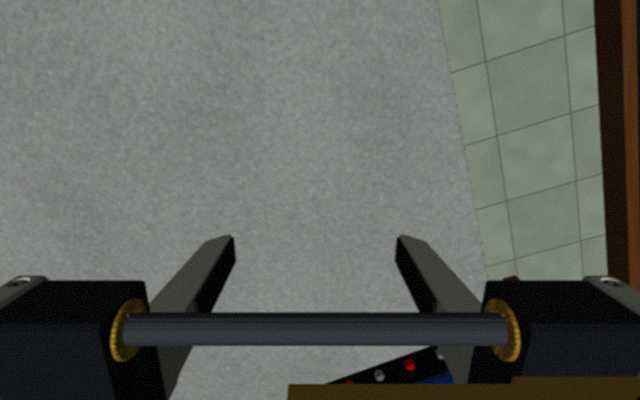

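The scene view shows the glass on its dark mat at (312,185), drainer at (240,260), lid at (237,203), basket at (376,162), pot at (428,190) and small glass in the dish at (342,226), with the green look-alike at (373,255). The top view shows the same things; the wrist camera sees only table.

```bash
python3 - <<'E'
from h import *
D={n:dict(np.load(f'pics/{n}0.npz')) for n in ['scene','top']}
for n,c in D.items():
    W=cloud(c); np.save(f'pics/{n}W.npy',W)
c=D['top'];W=np.load('pics/topW.npy')
table=W[330:350,100:250].reshape(-1,3); print('table z',np.nanmedian(table[:,2]))
def show(u0,u1,v0,v1,st=3):
    for v in range(v0,v1,st): print(v,' '.join('%4d'%(1000*W[v,u,2]) if W[v,u,2]==W[v,u,2] else '  nn' for u in range(u0,u1,st)))
# pegs
show(390,460,175,215,3)
def circ(mask):
    P=W[mask]; m,_=cv2.minEnclosingCircle(P[:,:2].astype(np.float32)); return m,_,len(P)
vv,uu=np.mgrid[0:400,0:640]
def box(u0,u1,v0,v1,z0,z1): return (uu>=u0)&(uu<u1)&(vv>=v0)&(vv<v1)&(W[...,2]>z0)&(W[...,2]<z1)
print('lid',circ(box(345,420,235,310,0.008,0.035)),np.nanmedian(W[box(345,420,235,310,0.008,0.035)],0))
print('lidknob',circ(box(370,400,260,290,0.04,0.08)),np.nanmedian(W[box(370,400,260,290,0.04,0.08)],0))
print('pot rim',circ(box(150,245,150,230,0.088,0.12)))
print('basket',circ(box(185,255,230,295,0.02,0.045)),circ(box(185,255,230,295,0.055,0.09)))
print('rinsed',circ(box(285,330,235,280,0.03,0.12)),np.nanmax(W[box(285,330,235,280,0.03,0.12)],0))
print('used',circ(box(285,320,170,205,0.03,0.12)))
print('dish',circ(box(275,330,160,220,0.008,0.025)))
for n,u,v,z in [('rinsed top',306,256,.088),('used mouth',302,188,.069),('basketknob',221,262,.077),('lidknob',385,273,.049)]:
    print(n,ray(c,u,v,z))
E
python3 - <<'E'
import cv2
im=cv2.imread('pics/top0.png')
cv2.imwrite('pics/topz.png',cv2.resize(im[140:290,270:470],None,fx=4,fy=4,interpolation=cv2.INTER_CUBIC))
im=cv2.imread('pics/scene0.png')
cv2.imwrite('pics/scenez.png',cv2.resize(im[150:310,180:380],None,fx=4,fy=3.75,interpolation=cv2.INTER_CUBIC))
E
```

```text
table z -3.734522233944659e-05
175   70   73   70   71   70   74   73   72   75   73   76   73   76   78   75   79   78   83   80   85   82   83   83    2
178   66   65   67   68   68   70   68   72   69   70   70   70   75   74   72   73   77   77   78   75   74   78    0    0
181   62   64   64   64   63   67   65   67   68   67   69   67   72   68   71   72   71   73   72   73   74   75    1    0
184   60   58   59   62   60   63   63   63   60   61   63   64   66   65   67   67   70   67   66   69   70   69   -1    0
187   51   53   54   53   61   70   61   59   59   60   62   56   60   64   58   63   59   66   65   63   67    3    1    1
190   48   49   52   52   56   91   53   55   54   56   53   57   58   56   57   61   63   60   60   61   62    2    0    2
193   46   46   46   50   47  102  111   48   51   48   52   52   51   57   55   60   73   60   59   57   60    1   -2    2
196   41   39   42   41   43   43  131   47   45   44   45   49   47   50   51   55   81   98   54   54   54    0   -2    0
199   36   35   37   36   40   37  139  137   43   43   47   45   46   43   4
[... 880 characters left out ...]
744324  0.0488148 ]
pot rim ((0.603756308555603, 0.2657689154148102), 0.08179423958063126, 409)
basket ((0.4170800447463989, 0.21045143902301788), 0.07027486711740494, 234) ((0.41775059700012207, 0.20888751745224), 0.005487510468810797, 22)
rinsed ((0.4389195740222931, -0.018271207809448242), 0.02867617830634117, 402) [0.46605708 0.00858409 0.09396461]
used ((0.6197959780693054, -0.0029175076633691788), 0.021914800629019737, 157)
dish ((0.6041096448898315, -0.022356534376740456), 0.08508626371622086, 392)
rinsed top [ 0.44043752 -0.02221469  0.088     ]
used mouth [ 0.61631087 -0.00655376  0.069     ]
basketknob [0.42064917 0.19104215 0.077     ]
lidknob [ 0.40242853 -0.22588655  0.049     ]
```

View pics/topz.png

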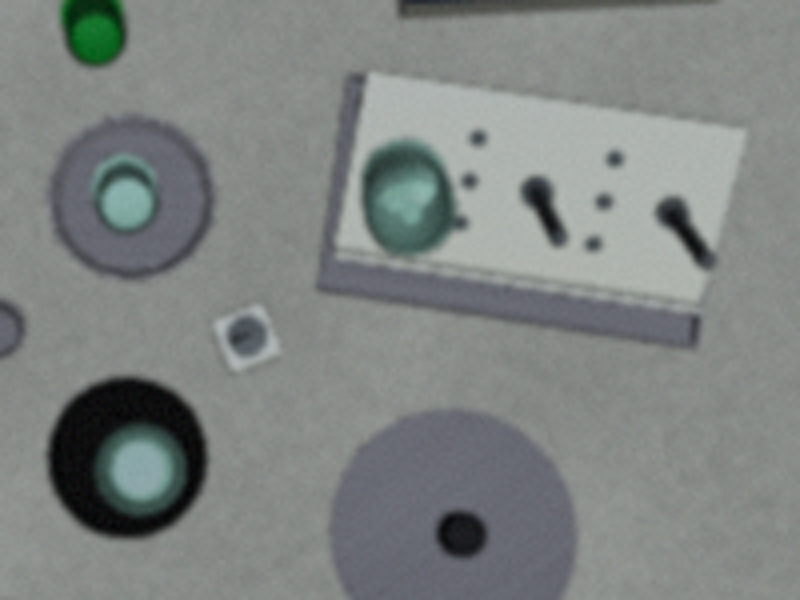

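View pics/scenez.png

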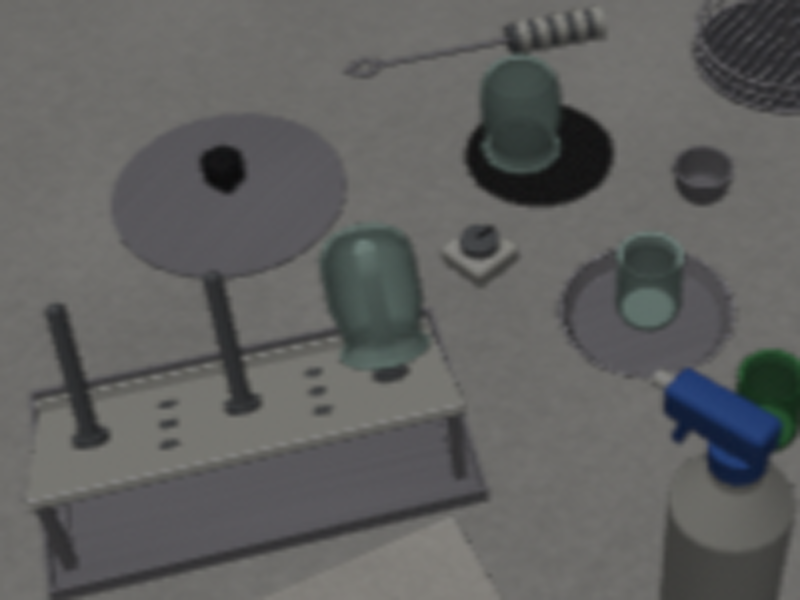

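```bash
python3 - <<'E'
from h import *
vv,uu=np.mgrid[0:400,0:640]
D={n:dict(np.load(f'pics/{n}0.npz')) for n in ['scene','top']}
from scipy.optimize import least_squares
for n,boxes in [('top',[(398,418,180,206),(430,455,185,212)]),('scene',[(228,246,218,256),(190,208,230,262)])]:
    W=np.load(f'pics/{n}W.npy')
    for (u0,u1,v0,v1) in boxes:
        b=(uu>=u0-20)&(uu<u1+20)&(vv>=v0-15)&(vv<v1+15)&(W[...,0]>.5)&(W[...,0]<.68)&(W[...,1]<-.15)&(W[...,1]>-.42)&(W[...,2]>.02)
        P=W[b&(uu>=u0)&(uu<u1)&(vv>=v0)&(vv<v1)]; Q=W[b]
        # board plane ransac
        best=None
        rng=np.random.default_rng(0)
        for _ in range(300):
            a=Q[rng.choice(len(Q),3,False)]; nn=np.cross(a[1]-a[0],a[2]-a[0]); nn/=np.linalg.norm(nn)+1e-9
            k=np.abs((Q-a[0])@nn)<.003
            if best is None or k.sum()>best[0]: best=(k.sum(),nn*np.sign(nn[2]),a[0])
        h=(P-best[2])@best[1]; S=P[(h>.012)&(h<.11)]
        m=S.mean(0); d=np.linalg.svd(S-m)[2][0]; d*=np.sign(d[2])
        print(n,'board n',best[1],'peg n',len(S),'dir',d,'at z=.138',m+d*(.138-m[2])/d[2],'maxz',S[:,2].max(),'incl',np.degrees(np.arccos(best[1][2])), 'h',h.max())
W=np.load('pics/sceneW.npy')
def box(x0,x1,y0,y1,z0,z1): return (W[...,0]>x0)&(W[...,0]<x1)&(W[...,1]>y0)&(W[...,1]<y1)&(W[...,2]>z0)&(W[...,2]<z1)
for n in ['top','scene']:
    W=np.load(f'pics/{n}W.npy')
    print(n)
    for nm,a,r in [('lidknob',(.36,.44,-.27,-.19,.042,.06),.015),('lid',(.3,.5,-.33,-.13,.008,.02),.083),('potrim',(.5,.7,.16,.37,.085,.1),.0785),('bknob',(.40,.44,.18,.24,.06,.09),.006),('basket wall',(.33,.52,.1,.3,.02,.036),.0685),
        ('rinsed',(.39,.49,-.07,.03,.03,.095),.028),('used',(.57,.67,-.05,.04,.03,.08),.022),('dish',(.54,.69,-.08,.07,.008,.018),.057)]:
        S=W[box(*a)]
        if len(S)<5: print(nm,len(S)); continue
        f=lambda p: np.hypot(S[:,0]-p[0],S[:,1]-p[1])-r
        o=least_squares(f,S[:,:2].mean(0),loss='soft_l1',f_scale=.003)
        print(nm,len(S),'mean',S.mean(0).round(4),'bbmid',((S.min(0)+S.max(0))/2).round(4),'size',(S.max(0)-S.min(0)).round(3),'circfit',o.x.round(4))
E
```

```text
top board n [-0.48580371  0.06744695  0.87146159] peg n 73 dir [-0.52939131  0.06058746  0.84621156] at z=.138 [ 0.58209688 -0.26818474  0.138     ] maxz 0.1418256982287004 incl 29.37106806680181 h 0.0976238010340321
top board n [-0.49448892  0.07790531  0.86568531] peg n 81 dir [-0.5225201   0.04703677  0.85132854] at z=.138 [ 0.57015177 -0.35710662  0.138     ] maxz 0.13975442125431603 incl 30.03894845829318 h 0.09533285931427149
scene board n [-0.484143    0.06447881  0.87260794] peg n 175 dir [-0.50479438  0.06144413  0.86105009] at z=.138 [ 0.5862114  -0.26800914  0.138     ] maxz 0.14106163672460081 incl 29.23687223608817 h 0.0942863239199859
scene board n [-0.48433745  0.07530537  0.87163294] peg n 168 dir [-0.50408994  0.06031753  0.86154229] at z=.138 [ 0.57437331 -0.35683157  0.138     ] maxz 0.14047631545639383 incl 29.351044140247016 h 0.09390982580818573
top
lidknob 108 mean [ 0.4019 -0.2272  0.0488] bbmid [ 0.4012 -0.2278  0.0479] size [0.028 0.029 0.01 ] circfit [ 0.3983 -0.2289]
lid 2910 mean [ 0.4011 -0.2269  0.0146] bbmid [ 0.4024 -0.2279  0.014 ] size [0.163 0.166 
[... 1043 characters left out ...]
092 ] bbmid [0.6051 0.267  0.0922] size [0.162 0.163 0.014] circfit [0.6061 0.2671]
bknob 21 mean [0.4213 0.2104 0.0719] bbmid [0.4196 0.2098 0.0706] size [0.01  0.01  0.019] circfit [0.4254 0.2077]
basket wall 170 mean [0.4228 0.211  0.0289] bbmid [0.4336 0.1907 0.0279] size [0.167 0.18  0.015] circfit [0.4193 0.2118]
rinsed 446 mean [ 0.4538 -0.0213  0.07  ] bbmid [ 0.4459 -0.0173  0.0611] size [0.051 0.056 0.062] circfit [ 0.4389 -0.0157]
used 317 mean [ 0.6243 -0.0021  0.053 ] bbmid [ 6.231e-01 -4.000e-04  5.150e-02] size [0.045 0.044 0.042] circfit [ 0.6223 -0.001 ]
dish 257 mean [ 0.6161 -0.0058  0.0133] bbmid [ 0.6121 -0.0049  0.013 ] size [0.143 0.149 0.01 ] circfit [ 0.6257 -0.0044]
```

```bash
cat >> h.py <<'E'
def plan(way, grip, T0=None):
    """way: list of (pos(flange), R, nrows)"""
    T=toolT(robot.state()) if T0 is None else T0.copy()
    out=[]
    for p,Rm,n in way:
        p0=T[:3,3].copy(); r0=R.from_matrix(T[:3,:3]); rv=(r0.inv()*R.from_matrix(Rm)).as_rotvec()
        for i in range(1,n+1):
            pi=p0+(np.array(p)-p0)*i/n; ri=r0*R.from_rotvec(rv*i/n)
            dt=np.round(T[:3,:3].T@(pi-T[:3,3])*1000,1); dr=np.round((R.from_matrix(T[:3,:3]).inv()*ri).as_rotvec(),3)
            out+=list(dt)+list(dr)+[grip]
            T[:3,3]+=T[:3,:3]@dt/1000; T[:3,:3]=T[:3,:3]@R.from_rotvec(dr).as_matrix()
    out=[float(x)+0 for x in out]
    for k in range(0,len(out),70): print('['+','.join('%g'%x for x in out[k:k+70])+']')
    return T
def down(yaw): return R.from_euler('xyz',[180,0,yaw],degrees=True).as_matrix()
def flange(g,Rm): return np.array(g)-Rm[:,2]*0.1673
def pose():
    s=robot.state(); T=toolT(s); g=T[:3,3]+T[:3,2]*.1673
    print('t',round(s['time_s'],2),'flange',T[:3,3].round(4),'grasp',g.round(4),'rot',s['ee_rot'].round(2),'F',s['force'].round(1),'w',round(s['grip_width']*93,1),'q',s['q'].round(0)); return T
E
python3 - <<'E'
from h import *
Rt=down(-97.6)
import numpy as np
Rm=down(-15)
plan([((.434,.304,.405),Rm,11),((.440,-.0175,.36),Rt,10)],93)
E
```

```text
[-20.7,29.1,0,0,0,0.138,93,-16.5,31.6,0,0,0,0.139,93,-11.9,33.6,-0.1,0,0,0.138,93,-7.2,35,0,0,0,0.138,93,-2.3,35.6,0,0,0,0.138,93,2.5,35.6,0,0,0,0.139,93,7.5,34.9,-0.1,0,0,0.138,93,12.3,33.5,0,0,0,0.138,93,16.7,31.5,0,0,0,0.138,93,20.9,28.9,0,0,0,0.139,93]
[24.7,25.8,0,0,0,0.138,93,8.9,30.9,4.5,0,0,0.144,93,13.2,29.3,4.5,0,0,0.144,93,17.4,27.1,4.5,0,0,0.144,93,21,24.3,4.5,0,0,0.145,93,24.3,21.1,4.5,0,0,0.144,93,27.1,17.3,4.5,0,0,0.144,93,29.3,13.2,4.5,0,0,0.144,93,30.9,9,4.5,0,0,0.144,93,31.8,4.4,4.5,0,0,0.144,93]
[32.1,-0.2,4.5,0,0,0.144,93]
```

>>> {"method": "carry_out", "body": {
  "deltas": [-20.7,29.1,0,0,0,0.138,93,-16.5,31.6,0,0,0,0.139,93,-11.9,33.6,-0.1,0,0,0.138,93,-7.2,35,0,0,0,0.138,93,-2.3,35.6,0,0,0,0.138,93,2.5,35.6,0,0,0,0.139,93,7.5,34.9,-0.1,0,0,0.138,93,12.3,33.5,0,0,0,0.138,93,16.7,31.5,0,0,0,0.138,93,20.9,28.9,0,0,0,0.139,93]
}}

```text
time_s: 2.05
tool_pos: [0.4133, 0.3315, 0.4053]
ee_rot: [-180.0, -0.0, -7.4]
force: [1.1, 0.2, -1.1]
grip_width: 1.0
```

>>> {"method": "carry_out", "body": {
  "deltas": [24.7,25.8,0,0,0,0.138,93,8.9,30.9,4.5,0,0,0.144,93,13.2,29.3,4.5,0,0,0.144,93,17.4,27.1,4.5,0,0,0.144,93,21,24.3,4.5,0,0,0.145,93,24.3,21.1,4.5,0,0,0.144,93,27.1,17.3,4.5,0,0,0.144,93,29.3,13.2,4.5,0,0,0.144,93,30.9,9,4.5,0,0,0.144,93,31.8,4.4,4.5,0,0,0.144,93]
}}

```text
time_s: 3.05
tool_pos: [0.4394, 0.0136, 0.3646]
ee_rot: [-179.9, 0.0, -89.6]
force: [-0.2, 0.5, -0.1]
grip_width: 0.999
```

>>> {"method": "carry_out", "body": {
  "deltas": [32.1,-0.2,4.5,0,0,0.144,93,0,0,0,0,0,0,93,0,0,0,0,0,0,93]
}}

```text
time_s: 3.35
tool_pos: [0.4401, -0.0177, 0.36]
ee_rot: [180.0, 0.0, -97.6]
force: [0.8, -0.1, 0.1]
grip_width: 1.0
```

```bash
python3 - <<'E'
from h import *
pose()
st=robot.state(); c=robot.read_camera('wrist'); save('w1',c)
W=cloud(c,st)
for nm,a in [('rinsed',(.39,.49,-.07,.03,.03,.095)),('top',(.39,.49,-.07,.03,.08,.095)),('mat',(.36,.52,-.1,.07,.0025,.006)),('used',(.57,.67,-.05,.04,.02,.08))]:
    k=(W[...,0]>a[0])&(W[...,0]<a[1])&(W[...,1]>a[2])&(W[...,1]<a[3])&(W[...,2]>a[4])&(W[...,2]<a[5]); S=W[k]
    if len(S)>4: print(nm,len(S),S.mean(0).round(4),((S.min(0)+S.max(0))/2).round(4),(S.max(0)-S.min(0)).round(4))
E
```

```text
t 3.35 flange [ 0.4401 -0.0177  0.36  ] grasp [ 0.44   -0.0176  0.1927] rot [ 1.800e+02  2.000e-02 -9.759e+01] F [ 0.8 -0.1  0.1] w 93.0 q [-34.  26.  47. 119. -27.  46. -68.]
rinsed 3479 [ 0.4463 -0.0174  0.0811] [ 0.4402 -0.0168  0.0635] [0.0567 0.0566 0.0528]
top 2521 [ 0.442  -0.0168  0.086 ] [ 0.4397 -0.0164  0.085 ] [0.0501 0.0502 0.0099]
mat 4359 [ 0.4645 -0.0014  0.0039] [ 0.459  -0.0107  0.0042] [0.1204 0.1216 0.0035]
used 395 [ 0.6014 -0.0008  0.0378] [ 0.6034 -0.0007  0.0378] [0.0085 0.033  0.0352]
```

View pics/w1.png

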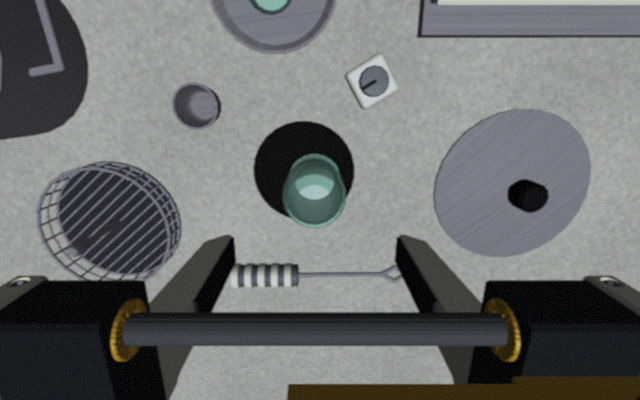

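The wrist view has the rinsed glass centred between the open fingers (about 315,190), at (0.440, −0.017), agreeing with the fixed cameras.

>>> {"method": "carry_out", "body": {
  "deltas": [-0.8,0,40,0,0,0,93,0,0,40,0,0,0,93,0,0,30,0,0,0,93,0,0,20,0,0,0,93,0,0,10,0,0,0,93,0,0,0,0,0,0,40,0,0,0,0,0,0,40,0,0,0,0,0,0,40,0,0,0,0,0,0,40,0,0,0,0,0,0,40],
  "force": 15
}}

```text
time_s: 4.4
tool_pos: [0.4402, -0.0165, 0.2205]
ee_rot: [-179.9, 0.0, -97.6]
force: [0.6, -0.0, 0.1]
grip_width: 0.617
```

>>> {"method": "carry_out", "body": {
  "deltas": [0,0,0,0,0,0,40,0,0,0,0,0,0,40,0,0,0,0,0,0,40]
}}

```text
time_s: 4.7
tool_pos: [0.4403, -0.0167, 0.2205]
ee_rot: [-179.9, 0.0, -97.6]
force: [-0.4, -1.0, 5.9]
grip_width: 0.612
```

```bash
python3 - <<'E'
from h import *
pose()
E
```

```text
t 4.7 flange [ 0.4403 -0.0167  0.2205] grasp [ 0.4405 -0.0166  0.0532] rot [-1.7994e+02  3.0000e-02 -9.7570e+01] F [-0.4 -1.   5.9] w 57.0 q [-20.  39.  30. 126. -45.  26. -52.]
```

```bash
cat >> h.py <<'E'
n_peg=np.array([-.496,.066,.866]); n_peg/=np.linalg.norm(n_peg); TA=np.array([.5722,-.357,.138])
def Rpeg(tilt_less=0):
    z=-n_peg; x=np.array([-.132,-.991,0]); x-=z*(x@z); x/=np.linalg.norm(x); return np.stack([x,np.cross(z,x),z],1)
E
python3 - <<'E'
from h import *
Rd=down(-97.6); Rp=Rpeg(); print(np.degrees((R.from_matrix(Rd).inv()*R.from_matrix(Rp)).as_rotvec()))
plan([(flange((.4405,-.0166,.235),Rd),Rd,6),(flange(TA+.115*n_peg,Rp),Rp,13)],40)
E
```

```text
[ 3.00191755e+01 -7.08240099e-03 -1.36244813e-02]
[0,-0.1,-30.3,0,0,0,40,-0.1,0,-30.3,0,0,0,40,0,-0.1,-30.3,-0.001,0,0,40,0,0,-30.3,0,0,0,40,-0.1,-0.1,-30.3,0,0,0,40,0,0,-30.3,0,0.001,0.001,40,24.6,-2.7,1.5,0.04,0,0,40,24.6,-2.5,1.7,0.041,0,0,40,24.7,-2.6,1.7,0.04,0,0,40,24.6,-2.4,1.9,0.04,0,0,40]
[24.6,-2.4,1.9,0.04,0,0,40,24.6,-2.3,2.1,0.041,0,0,40,24.6,-2.2,2.1,0.04,0,0,40,24.6,-2.1,2.2,0.04,0,0,40,24.7,-2,2.3,0.041,-0.001,0,40,24.6,-2,2.4,0.04,0,0,40,24.6,-1.8,2.4,0.04,0,0,40,24.6,-1.7,2.5,0.041,0,0,40,24.6,-1.7,2.6,0.04,0,-0.001,40]
```

>>> {"method": "carry_out", "body": {
  "deltas": [0,0,-15,0,0,0,40,0,0,-31,0,0,0,40,0,0,-34,0,0,0,40,0,0,-34,0,0,0,40,0,0,-34,0,0,0,40,0,0,-34,0,0,0,40,24.6,-2.7,1.5,0.04,0,0,40,24.6,-2.5,1.7,0.041,0,0,40,24.7,-2.6,1.7,0.04,0,0,40,24.6,-2.4,1.9,0.04,0,0,40]
}}

```text
time_s: 5.7
tool_pos: [0.437, -0.1161, 0.3952]
ee_rot: [-170.8, 0.0, -97.5]
force: [-0.7, 0.4, -1.8]
grip_width: 0.607
```

>>> {"method": "carry_out", "body": {
  "deltas": [24.6,-2.4,1.9,0.04,0,0,40,24.6,-2.3,2.1,0.041,0,0,40,24.6,-2.2,2.1,0.04,0,0,40,24.6,-2.1,2.2,0.04,0,0,40,24.7,-2,2.3,0.041,0,0,40,24.6,-2,2.4,0.04,0,0,40,24.6,-1.8,2.4,0.04,0,0,40,24.6,-1.7,2.5,0.041,0,0,40,24.6,-1.7,2.6,0.04,0,0,40,0,0,0,0,0,0,40]
}}

```text
time_s: 6.7
tool_pos: [0.4298, -0.3423, 0.3814]
ee_rot: [-150.1, -0.2, -98.1]
force: [-0.9, -0.5, -2.3]
grip_width: 0.608
```

```bash
python3 - <<'E'
from h import *
T=pose(); g=T[:3,3]+.1673*T[:3,2]
print('axis',-T[:3,2], 'tip in glass frame', T[:3,:3].T@(TA-g), )
for n in ['scene','wrist']:
    c=robot.read_camera(n); save(n+'2',c)
    if n=='wrist':
        W=cloud(c,robot.state()); np.save('pics/w2W.npy',W)
E
python3 - <<'E'
import cv2
im=cv2.imread('pics/scene2.png')
cv2.imwrite('pics/scene2z.png',cv2.resize(im[130:310,130:330],None,fx=4,fy=3.3,interpolation=cv2.INTER_CUBIC))
E
```

```text
t 6.7 flange [ 0.4298 -0.3423  0.3814] grasp [ 0.5124 -0.3545  0.2364] rot [-150.05   -0.16  -98.07] F [-0.9 -0.5 -2.3] w 56.6 q [ 21.  26.  27. 111. -59.  33.  -8.]
axis [-0.49391762  0.07247094  0.86648332] tip in glass frame [-0.00614799 -0.00249315  0.11500688]
```

View pics/scene2z.png

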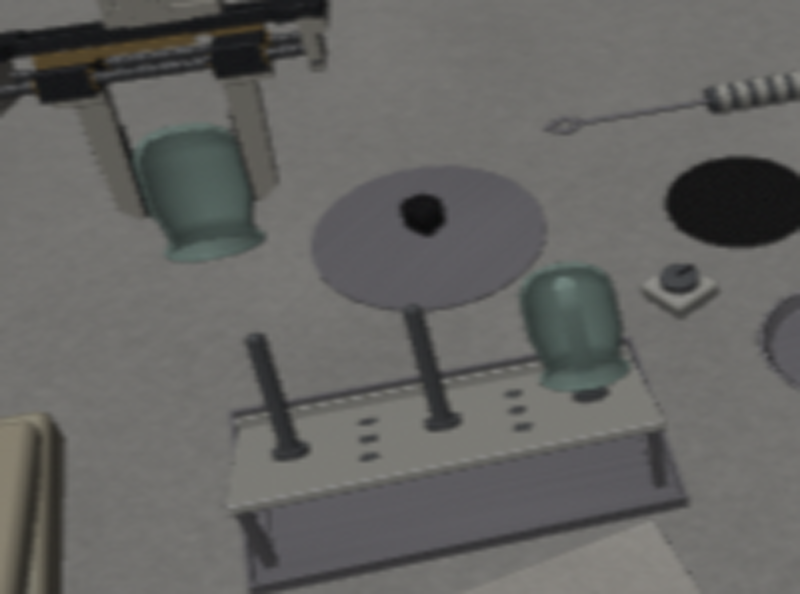

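View pics/wrist2.png

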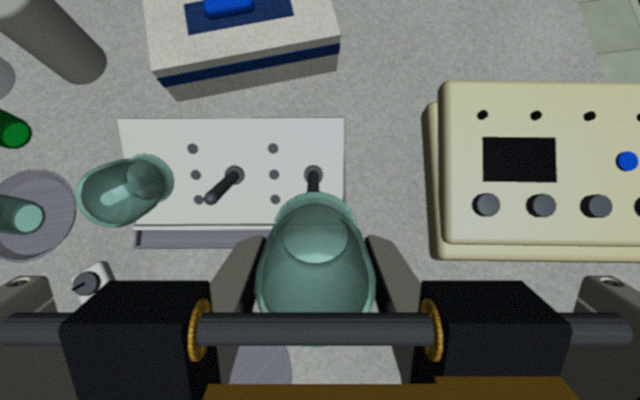

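Scene and wrist views: the glass is held straight between the pads, tilted along the peg; peg_a's base is behind the glass at wrist pixel (313,180), peg_b's tip at (210,195).

```bash
python3 - <<'E'
from h import *
W=np.load('pics/w2W.npy'); T=toolT(robot.state())
L=(W-T[:3,3])@T[:3,:3]
for nm,(u0,u1,v0,v1) in {'pegb':(200,246,165,208),'pega':(298,328,160,200),'glass':(255,378,195,312)}.items():
    P=W[v0:v1,u0:u1].reshape(-1,3); Q=L[v0:v1,u0:u1].reshape(-1,3)
    if nm!='glass':
        h=(P-np.array([.5722,-.357,.138])+.095*n_peg)@n_peg; k=(h>.012)&(h<.11)
        m=P[k].mean(0); d=np.linalg.svd(P[k]-m)[2][0]; d*=np.sign(d[2]); print(nm,k.sum(),'dir',d,'z138',m+d*(.138-m[2])/d[2],'maxz',P[k,2].max(),'tool x',Q[k].mean(0), Q[k].min(0),Q[k].max(0))
    else:
        k=(Q[:,2]>.12)&(Q[:,2]<.22); print(nm,k.sum(),Q[k].min(0),Q[k].max(0),Q[k].mean(0))
        kk=k&(Q[:,2]<.137); print(Q[kk].mean(0),Q[kk].min(0))
E
```

```text
pegb 503 dir [-0.51373527  0.09342369  0.85284705] z138 [ 0.58313695 -0.2674333   0.138     ] maxz 0.13956990648924894 tool x [-0.08933609 -0.00194815  0.31007535] [-0.09754522 -0.0056547   0.27975516] [-0.0856288   0.00529211  0.36459645]
pega 225 dir [-0.4897572   0.0643799   0.86947865] z138 [ 0.57542132 -0.35520555  0.138     ] maxz 0.1357916714261767 tool x [-0.00205262 -0.0045099   0.32243703] [-0.00806548 -0.00601294  0.2862064 ] [3.71164384e-03 3.00426091e-04 3.63472473e-01]
glass 12205 [-0.03366082 -0.02828824  0.13120102] [0.03534888 0.01017955 0.21583415] [ 0.00064254 -0.01489466  0.15029869]
[ 6.43837711e-05 -8.70962771e-03  1.34081201e-01] [-0.02288335 -0.02259616  0.13120102]
```

>>> {"method": "carry_out", "body": {
  "deltas": [-4,-2,10,0,0,0,40,0,0,20,0,0,0,40,0,0,25,0,0,0,40,0,0,25,0,0,0,40,0,0,20,0,0,0,40,0,0,15,0,0,0,40,0,0,10,0,0,0,40,0,0,8,0,0,0,40,0,0,0,0,0,0,40]
}}

```text
time_s: 7.7
tool_pos: [0.5006, -0.3431, 0.2672]
ee_rot: [-150.0, 0.0, -97.5]
force: [0.2, 0.6, -1.2]
grip_width: 0.613
```

```bash
python3 - <<'E'
from h import *
T=pose(); g=T[:3,3]+.1673*T[:3,2]
print('axis',-T[:3,2], 'tip rel grasp', T[:3,:3].T@(TA-g), )
for n in ['scene','wrist']:
    c=robot.read_camera(n); save(n+'3',c)
E
python3 - <<'E'
import cv2
im=cv2.imread('pics/scene3.png')
cv2.imwrite('pics/scene3z.png',cv2.resize(im[180:300,130:290],None,fx=5,fy=5,interpolation=cv2.INTER_CUBIC))
E
```

```text
t 7.7 flange [ 0.5006 -0.3431  0.2672] grasp [ 0.5835 -0.354   0.1223] rot [-1.5002e+02  4.0000e-02 -9.7540e+01] F [ 0.2  0.6 -1.2] w 57.0 q [ 27.  39.  14. 108. -75.  23.   6.]
axis [-0.49551513  0.06497265  0.86616587] tip rel grasp [ 0.00447626  0.00151657 -0.01897933]
```

View pics/scene3z.png

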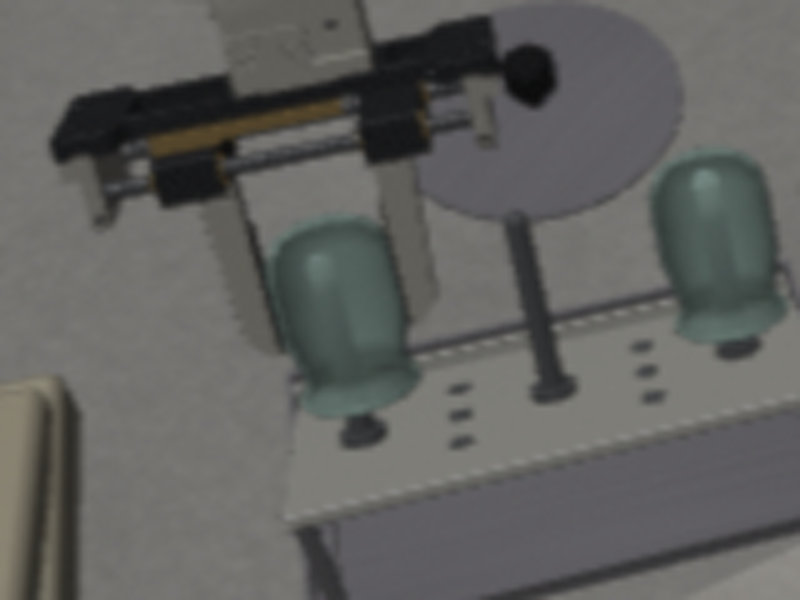

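View pics/wrist3.png

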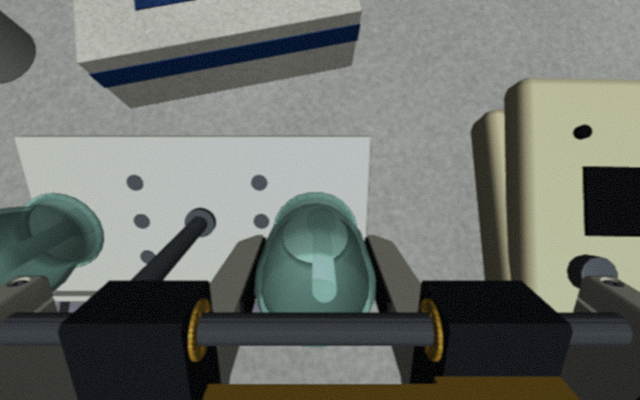

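The scene view shows the glass on peg_a with the peg's foot showing below the mouth. In the wrist view the peg tip sits at (325,285), slightly right of the glass centre, so I shift about 4 mm and lower the last 10 mm gently.

>>> {"method": "carry_out", "body": {
  "deltas": [2,0.5,2,0,0,0,40,2,0.5,2,0,0,0,40,0,0,1,0,0,0,40,0,0,1,0,0,0,40,0,0,1,0,0,0,40,0,0,0,0,0,0,40]
}}

```text
time_s: 8.4
tool_pos: [0.5025, -0.3477, 0.2612]
ee_rot: [-150.0, 0.0, -97.6]
force: [0.2, 0.3, -1.9]
grip_width: 0.61
```

>>> {"method": "carry_out", "body": {
  "deltas": [0,0,1,0,0,0,40,0,0,0,0,0,0,40]
}}

```text
time_s: 8.6
tool_pos: [0.5029, -0.3478, 0.2603]
ee_rot: [-150.0, 0.0, -97.6]
force: [-0.9, -1.0, -2.3]
grip_width: 0.611
```

>>> {"method": "carry_out", "body": {
  "deltas": [0,0,1,0,0,0,40,0,0,0,0,0,0,40]
}}

```text
time_s: 8.8
tool_pos: [0.5034, -0.3479, 0.2596]
ee_rot: [-150.0, -0.0, -97.6]
force: [-0.6, 0.7, -1.2]
grip_width: 0.609
```

>>> {"method": "carry_out", "body": {
  "deltas": [0,0,1,0,0,0,40,0,0,0,0,0,0,40]
}}

```text
time_s: 9.0
tool_pos: [0.5035, -0.348, 0.2592]
ee_rot: [-150.0, 0.0, -97.6]
force: [-3.4, 2.1, 4.4]
grip_width: 0.607
```

>>> {"method": "carry_out", "body": {
  "deltas": [0,0,1,0,0,0,40,0,0,0,0,0,0,40]
}}

```text
time_s: 9.2
tool_pos: [0.5035, -0.3481, 0.259]
ee_rot: [-149.9, 0.0, -97.6]
force: [-7.2, 3.8, 8.8]
grip_width: 0.61
```

>>> {"method": "carry_out", "body": {
  "deltas": [0,0,1,0,0,0,40,0,0,0,0,0,0,40]
}}

```text
time_s: 9.4
tool_pos: [0.5036, -0.3482, 0.2585]
ee_rot: [-149.9, 0.0, -97.6]
force: [-10.6, 5.2, 12.4]
grip_width: 0.609
```

Contact with the tip along the axis at the expected depth. Relieve the press, then open.

>>> {"method": "carry_out", "body": {
  "deltas": [0,0,-2.5,0,0,0,40,0,0,0,0,0,0,58,0,0,0,0,0,0,62,0,0,0,0,0,0,66,0,0,0,0,0,0,72,0,0,0,0,0,0,78,0,0,0,0,0,0,78,0,0,0,0,0,0,78],
  "force": 8
}}

```text
time_s: 10.2
tool_pos: [0.5036, -0.3479, 0.2591]
ee_rot: [-150.0, -0.0, -97.6]
force: [0.2, 0.3, 0.0]
grip_width: 0.839
```

```bash
python3 - <<'E'
from h import *
T=pose()
for n in ['scene','wrist']:
    c=robot.read_camera(n); save(n+'4',c)
E
python3 - <<'E'
import cv2
im=cv2.imread('pics/scene4.png')
cv2.imwrite('pics/scene4z.png',cv2.resize(im[180:300,130:290],None,fx=5,fy=5,interpolation=cv2.INTER_CUBIC))
E
```

```text
t 10.2 flange [ 0.5036 -0.3479  0.2591] grasp [ 0.5866 -0.359   0.1143] rot [-149.98   -0.    -97.57] F [0.2 0.3 0. ] w 78.0 q [ 28.  40.  12. 107. -75.  22.   6.]
```

View pics/scene4z.png

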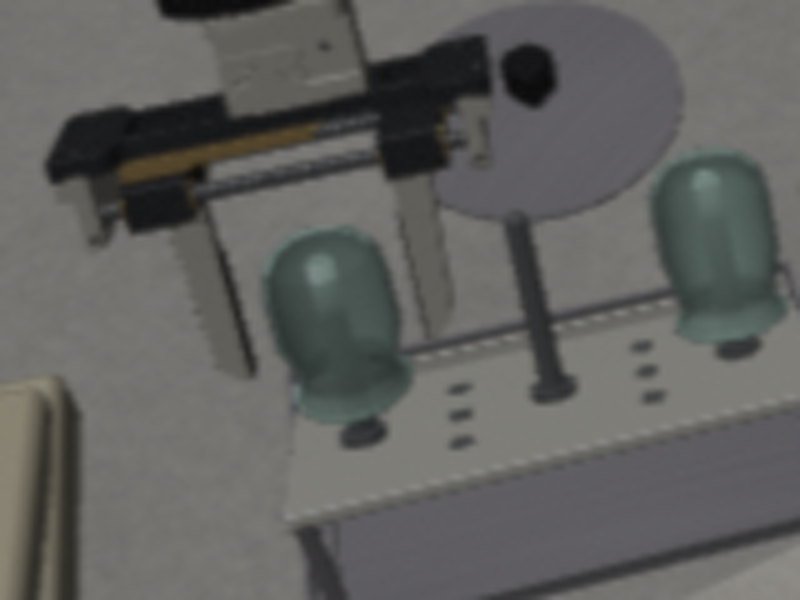

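View pics/wrist4.png

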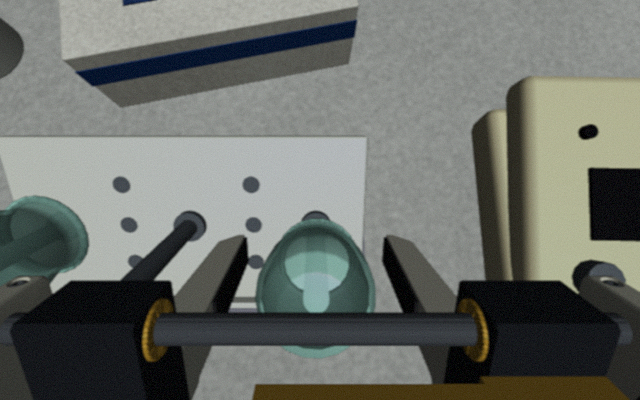

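The glass hangs on peg_a's tip, leaning a little, clear of the fingers (scene crop (335,320)). Retract along the peg and go over the basket.

```bash
python3 - <<'E'
from h import *
T=toolT(robot.state()); Rp=T[:3,:3]; p=T[:3,3]
print(p-Rp[:,2]*.12)
T=plan([(p-Rp[:,2]*.12,Rp,6)],78)
plan([(flange((.45,-.08,.24),down(-75)),down(-75),9),(flange((.419,.210,.19),down(-60)),down(-60),8)],60,T)
E
```

```text
[ 0.44411336 -0.33999644  0.36304867]
[0,0,-20,0,0,0,78,0,0,-20,0,0,0,78,0,0,-20,0,0,0,78,0,0,-20,0,0,0,78,0,0,-20,0,0,0,78,0,0,-20,0,0,0,78]
[-28.7,0.3,-5.8,-0.057,-0.011,-0.043,60,-28.8,-0.7,-5.6,-0.058,-0.012,-0.043,60,-28.8,-1.5,-5.2,-0.057,-0.011,-0.042,60,-28.8,-2.5,-5.1,-0.058,-0.012,-0.043,60,-28.7,-3.4,-4.8,-0.057,-0.011,-0.043,60,-28.5,-4.4,-4.8,-0.058,-0.012,-0.043,60,-28.5,-5.4,-4.8,-0.057,-0.011,-0.042,60,-28.2,-6.2,-4.7,-0.058,-0.012,-0.043,60,-28,-7.2,-4.8,-0.057,-0.011,-0.043,60,-36,-5.6,6.2,0,0,-0.033,60]
[-35.8,-6.9,6.3,0,0,-0.032,60,-35.6,-7.9,6.2,0,0,-0.033,60,-35.3,-9.2,6.3,0,0,-0.033,60,-35,-10.3,6.2,0,0,-0.033,60,-34.6,-11.4,6.3,0,0,-0.032,60,-34.2,-12.6,6.2,0,0,-0.033,60,-33.8,-13.7,6.2,0,0,-0.033,60]
```

>>> {"method": "carry_out", "body": {
  "deltas": [0,0,0,0,0,0,78,0,0,-5,0,0,0,78,0,0,-15,0,0,0,78,0,0,-20,0,0,0,78,0,0,-20,0,0,0,78,0,0,-20,0,0,0,78,0,0,-20,0,0,0,78,0,0,-20,0,0,0,78]
}}

```text
time_s: 11.1
tool_pos: [0.4434, -0.3399, 0.3641]
ee_rot: [-150.0, 0.0, -97.6]
force: [1.4, 0.2, 0.0]
grip_width: 0.842
```

>>> {"method": "carry_out", "body": {
  "deltas": [-28.7,0.3,-5.8,-0.057,-0.011,-0.043,60,-28.8,-0.7,-5.6,-0.058,-0.012,-0.043,60,-28.8,-1.5,-5.2,-0.057,-0.011,-0.042,60,-28.8,-2.5,-5.1,-0.058,-0.012,-0.043,60,-28.7,-3.4,-4.8,-0.057,-0.011,-0.043,60,-28.5,-4.4,-4.8,-0.058,-0.012,-0.043,60,-28.5,-5.4,-4.8,-0.057,-0.011,-0.042,60,-28.2,-6.2,-4.7,-0.058,-0.012,-0.043,60,-28,-7.2,-4.8,-0.057,-0.011,-0.043,60,-36,-5.6,6.2,0,0,-0.033,60]
}}

```text
time_s: 12.1
tool_pos: [0.4469, -0.0434, 0.4025]
ee_rot: [-179.8, -0.2, -73.1]
force: [1.3, -0.1, -1.0]
grip_width: 0.647
```

>>> {"method": "carry_out", "body": {
  "deltas": [-35.8,-6.9,6.3,0,0,-0.032,60,-35.6,-7.9,6.2,0,0,-0.033,60,-35.3,-9.2,6.3,0,0,-0.033,60,-35,-10.3,6.2,0,0,-0.033,60,-34.6,-11.4,6.3,0,0,-0.032,60,-34.2,-12.6,6.2,0,0,-0.033,60,-33.8,-13.7,6.2,0,0,-0.033,60,0,0,0,0,0,0,60,0,0,0,0,0,0,60]
}}

```text
time_s: 13.0
tool_pos: [0.4188, 0.2104, 0.3574]
ee_rot: [180.0, -0.0, -59.9]
force: [-0.4, 0.7, -0.4]
grip_width: 0.646
```

```bash
cat >> h.py <<'E'
def look(tag,regs,st=None):
    st=robot.state(); c=robot.read_camera('wrist'); save(tag,c); W=cloud(c,st)
    for nm,a in regs.items():
        k=(W[...,0]>a[0])&(W[...,0]<a[1])&(W[...,1]>a[2])&(W[...,1]<a[3])&(W[...,2]>a[4])&(W[...,2]<a[5]); S=W[k]
        if len(S)>4: print(nm,len(S),'mean',S.mean(0).round(4),'mid',((S.min(0)+S.max(0))/2).round(4),'size',(S.max(0)-S.min(0)).round(4))
        else: print(nm,len(S))
    return c,W
E
python3 - <<'E'
from h import *
pose()
look('w5',{'knob':(.40,.44,.19,.23,.06,.09),'wall':(.33,.5,.12,.3,.02,.036),'pot':(.5,.7,.16,.37,.086,.1)})
c=robot.read_camera('scene'); save('scene5',c)
E
python3 - <<'E'
import cv2
im=cv2.imread('pics/scene5.png')
cv2.imwrite('pics/scene5z.png',cv2.resize(im[180:300,130:290],None,fx=5,fy=5,interpolation=cv2.INTER_CUBIC))
E
```

```text
t 13.0 flange [0.4188 0.2104 0.3574] grasp [0.4187 0.2102 0.1901] rot [ 1.7997e+02 -3.0000e-02 -5.9890e+01] F [-0.4  0.7 -0.4] w 60.1 q [-52.  26.  33. 115. -19.  45. -68.]
knob 180 mean [0.4194 0.2128 0.0748] mid [0.4183 0.2121 0.0715] size [0.0117 0.0118 0.0134]
wall 1512 mean [0.4208 0.2133 0.0294] mid [0.4183 0.2119 0.0281] size [0.1395 0.1398 0.0157]
pot 1664 mean [0.5487 0.233  0.0943] mid [0.5621 0.2454 0.0919] size [0.0778 0.1186 0.0115]
```

View pics/w5.png

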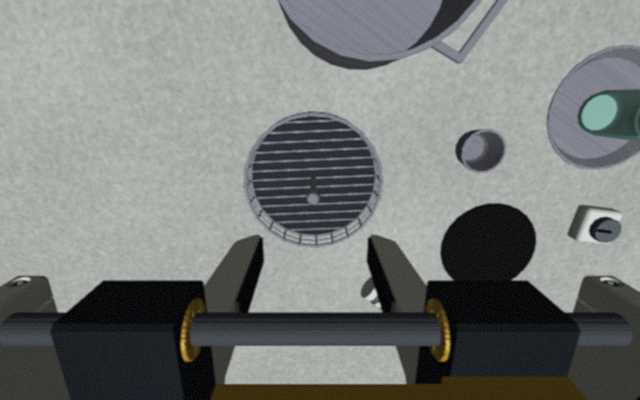

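View pics/scene5z.png

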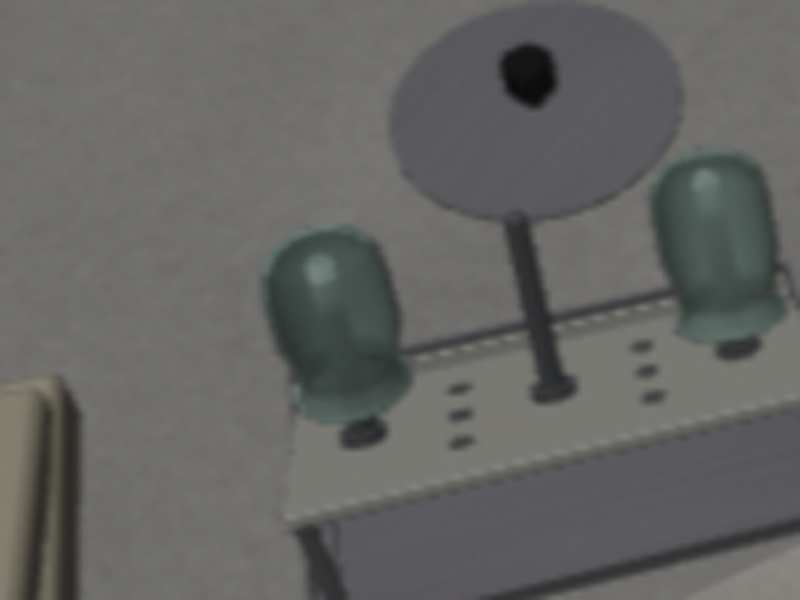

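The knob is at wrist pixel (313,198), measured (0.4185, 0.2115); the hung glass stays put. Grip the knob.

>>> {"method": "carry_out", "body": {
  "deltas": [-1,-0.6,35,0,0,0,45,0,0,40,0,0,0,45,0,0,28,0,0,0,45,0,0,12,0,0,0,45,0,0,5,0,0,0,45,0,0,0,0,0,0,5,0,0,0,0,0,0,5,0,0,0,0,0,0,5,0,0,0,0,0,0,5,0,0,0,0,0,0,5],
  "force": 25
}}

```text
time_s: 14.1
tool_pos: [0.4191, 0.2116, 0.2379]
ee_rot: [-179.9, 0.0, -60.0]
force: [-1.0, 1.3, 3.7]
grip_width: 0.12
```

>>> {"method": "carry_out", "body": {
  "deltas": [0,0,0,0,0,0,5,0,0,-5,0,0,0,5,0,0,-20,0,0,0,5,0,0,-30,0,0,0,5,0,0,-30,0,0,0,5,0,0,-25,0,0,0,5,0,0,0,0,0,0,5]
}}

```text
time_s: 14.8
tool_pos: [0.4198, 0.211, 0.3497]
ee_rot: [-179.7, -0.0, -60.0]
force: [1.1, -0.7, -2.8]
grip_width: 0.116
```

```bash
python3 - <<'E'
from h import *
pose()
T=plan([(flange((.605,.266,.19),down(-60)),down(-60),8)],5)
E
```

```text
t 14.8 flange [0.4198 0.211  0.3497] grasp [0.4208 0.2114 0.1825] rot [-1.7965e+02 -4.0000e-02 -5.9990e+01] F [ 1.1 -0.7 -2.8] w 10.8 q [-52.  26.  33. 115. -21.  44. -67.]
[5.6,-23.5,-0.8,-0.001,0,0,5,5.6,-23.5,-0.8,-0.001,0,0,5,5.7,-23.5,-0.9,0,0,0,5,5.6,-23.5,-0.8,-0.001,0,0,5,5.6,-23.4,-0.9,-0.001,0,0,5,5.6,-23.5,-0.9,-0.001,-0.001,0,5,5.6,-23.5,-0.9,0,0,0,5,5.7,-23.5,-0.9,-0.001,0,0,5]
```

>>> {"method": "carry_out", "body": {
  "deltas": [5.6,-23.5,-1,0,0,0,5,5.6,-23.5,-1,0,0,0,5,5.7,-23.5,-1,0,0,0,5,5.6,-23.5,-1,0,0,0,5,5.6,-23.4,-1,0,0,0,5,5.6,-23.5,-1,0,0,0,5,5.6,-23.5,-1,0,0,0,5,5.7,-23.5,-1,0,0,0,5,0,0,0,0,0,0,5,0,0,0,0,0,0,5]
}}

```text
time_s: 15.8
tool_pos: [0.6037, 0.2657, 0.3527]
ee_rot: [179.7, 0.0, -60.0]
force: [-0.2, 0.8, -3.1]
grip_width: 0.117
```

```bash
python3 - <<'E'
from h import *
pose()
c,W=look('w6',{'potrim':(.5,.71,.15,.38,.086,.1)})
c=robot.read_camera('top'); save('top6',c); W=cloud(c)
c=robot.read_camera('scene'); save('scene6',c)
import cv2
cv2.imwrite('pics/s6z.png',cv2.resize(cv2.imread('pics/scene6.png')[110:230,360:500],None,fx=5,fy=5,interpolation=cv2.INTER_CUBIC))
E
```

```text
t 15.8 flange [0.6037 0.2657 0.3527] grasp [0.6029 0.2653 0.1854] rot [ 1.7968e+02  2.0000e-02 -6.0020e+01] F [-0.2  0.8 -3.1] w 10.9 q [-42.  42.  31.  84. -23.  61. -67.]
potrim 1995 mean [0.6481 0.2986 0.0942] mid [0.6121 0.2707 0.0915] size [0.1474 0.1557 0.0111]
```

View pics/w6.png

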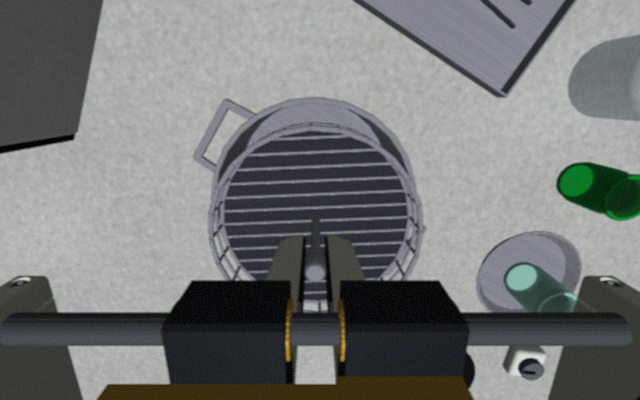

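View pics/s6z.png

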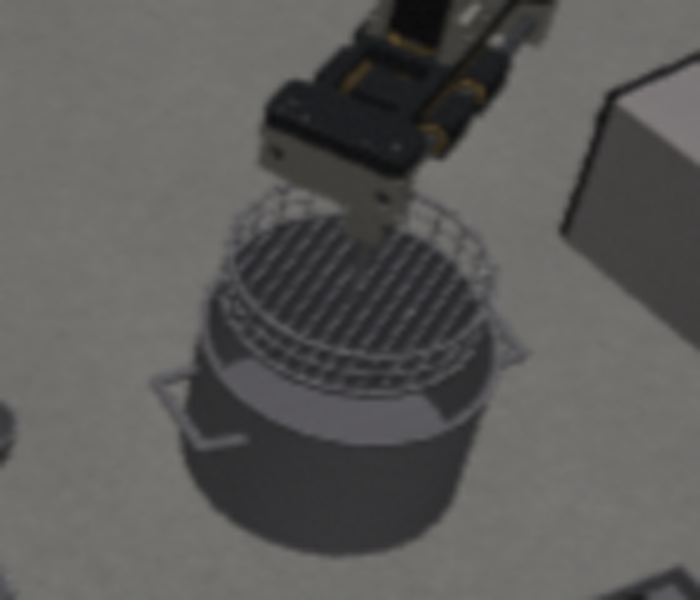

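The basket hangs level above the pot; the pot fit from the wrist gives a centre about 3 mm further out. Shift and lower.

>>> {"method": "carry_out", "body": {
  "deltas": [-0.2,-3,8,0,0,0,5,0,0,15,0,0,0,5,0,0,20,0,0,0,5,0,0,20,0,0,0,5,0,0,20,0,0,0,5,0,0,13,0,0,0,5,0,0,7,0,0,0,5,0,0,3,0,0,0,5,0,0,0,0,0,0,5]
}}

```text
time_s: 16.85
tool_pos: [0.607, 0.2678, 0.2494]
ee_rot: [-180.0, -0.0, -60.0]
force: [0.1, -0.6, -2.4]
grip_width: 0.114
```

>>> {"method": "carry_out", "body": {
  "deltas": [0,0,2,0,0,0,5,0,0,2,0,0,0,5,0,0,0,0,0,0,5]
}}

```text
time_s: 17.15
tool_pos: [0.6068, 0.2679, 0.2455]
ee_rot: [-180.0, -0.0, -60.0]
force: [0.2, 0.9, -3.4]
grip_width: 0.117
```

>>> {"method": "carry_out", "body": {
  "deltas": [0,0,1,0,0,0,5,0,0,0,0,0,0,5]
}}

```text
time_s: 17.35
tool_pos: [0.6068, 0.2679, 0.2444]
ee_rot: [-180.0, -0.0, -60.0]
force: [0.1, -1.0, -2.9]
grip_width: 0.113
```

>>> {"method": "carry_out", "body": {
  "deltas": [0.7,1,1,0,0,0,5,0,0,1,0,0,0,5,0,0,0,0,0,0,5]
}}

```text
time_s: 17.65
tool_pos: [0.6063, 0.2665, 0.2423]
ee_rot: [180.0, -0.0, -60.0]
force: [0.4, -0.3, -2.2]
grip_width: 0.115
```

>>> {"method": "carry_out", "body": {
  "deltas": [0,0,1,0,0,0,5,0,0,0,0,0,0,5]
}}

```text
time_s: 17.85
tool_pos: [0.6064, 0.2665, 0.2421]
ee_rot: [-180.0, -0.0, -60.0]
force: [-1.7, -0.5, 2.7]
grip_width: 0.117
```

>>> {"method": "carry_out", "body": {
  "deltas": [0,0,1,0,0,0,5,0,0,0,0,0,0,5]
}}

```text
time_s: 18.05
tool_pos: [0.6064, 0.2664, 0.242]
ee_rot: [-180.0, -0.0, -60.0]
force: [-2.9, -0.7, 7.3]
grip_width: 0.12
```

Standing on the pot floor. Release and rise.

>>> {"method": "carry_out", "body": {
  "deltas": [0,0,-1.5,0,0,0,12,0,0,0,0,0,0,25,0,0,0,0,0,0,35,0,0,0,0,0,0,35,0,0,-5,0,0,0,35,0,0,-25,0,0,0,35,0,0,-35,0,0,0,35,0,0,-35,0,0,0,35,0,0,-30,0,0,0,35,0,0,0,0,0,0,35]
}}

```text
time_s: 19.05
tool_pos: [0.6077, 0.2664, 0.3777]
ee_rot: [-179.4, -0.1, -60.0]
force: [-0.6, -0.3, 1.8]
grip_width: 0.378
```

```bash
python3 - <<'E'
from h import *
pose()
c,W=look('w7',{'potrim':(.5,.71,.15,.38,.09,.1),'knob':(.58,.63,.24,.29,.07,.088),'wall':(.52,.69,.18,.35,.026,.042),'floor':(.55,.66,.21,.32,-.01,.02)})
c=robot.read_camera('top'); save('top7',c)
cv2.imwrite('pics/t7z.png',cv2.resize(cv2.imread('pics/top7.png')[140:290,140:340],None,fx=4,fy=4,interpolation=cv2.INTER_CUBIC))
# next: used glass
T=plan([(flange((.621,-.002,.22),down(-90)),down(-90),9)],80)
E
```

```text
t 19.05 flange [0.6077 0.2664 0.3777] grasp [0.6094 0.267  0.2104] rot [-1.7938e+02 -1.4000e-01 -5.9990e+01] F [-0.6 -0.3  1.8] w 35.1 q [-42.  41.  32.  82. -23.  63. -67.]
potrim 2756 mean [0.6153 0.275  0.0942] mid [0.6052 0.2678 0.0935] size [0.1609 0.1621 0.007 ]
knob 152 mean [0.607  0.2667 0.0792] mid [0.6062 0.2662 0.0763] size [0.0113 0.0115 0.0122]
wall 2556 mean [0.5927 0.2602 0.0338] mid [0.6042 0.2675 0.034 ] size [0.153  0.1543 0.016 ]
floor 8635 mean [0.607  0.2662 0.0055] mid [0.605  0.265  0.0109] size [0.11   0.11   0.0181]
[26.7,13.5,-1.6,0,0,0.058,80,27.4,12,-1.7,0,0,0.058,80,28,10.3,-1.6,0,0,0.059,80,28.6,8.6,-1.7,-0.001,0,0.058,80,29.1,7,-1.6,0,0,0.058,80,29.4,5.3,-1.6,0,0,0.058,80,29.7,3.6,-1.7,0,0,0.058,80,29.9,1.8,-1.6,0,0,0.059,80,29.9,0.1,-1.7,0,0,0.058,80]
```

View pics/w7.png

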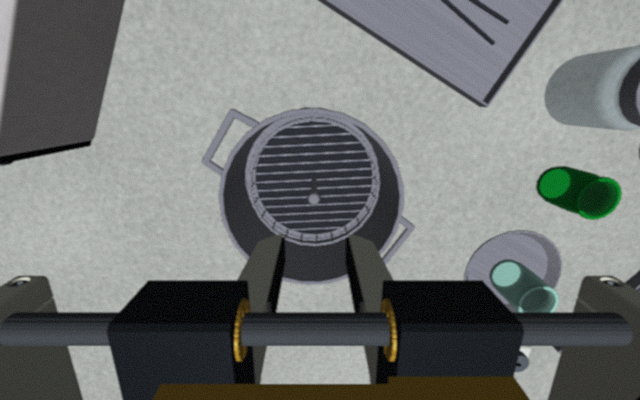

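The basket stands centred in the pot (knob (314,199), (0.606,0.2665); pot (0.605,0.268)). Next the used glass.

>>> {"method": "carry_out", "body": {
  "deltas": [26.7,13.5,-1.6,0,0,0.058,80,27.4,12,-1.7,0,0,0.058,80,28,10.3,-1.6,0,0,0.059,80,28.6,8.6,-1.7,0,0,0.058,80,29.1,7,-1.6,0,0,0.058,80,29.4,5.3,-1.6,0,0,0.058,80,29.7,3.6,-1.7,0,0,0.058,80,29.9,1.8,-1.6,0,0,0.059,80,29.9,0.1,-1.7,0,0,0.058,80,0,0,0,0,0,0,80]
}}

```text
time_s: 20.15
tool_pos: [0.6202, -0.0077, 0.3859]
ee_rot: [179.9, -0.3, -90.6]
force: [-0.1, -1.1, -0.3]
grip_width: 0.862
```

```bash
python3 - <<'E'
from h import *
pose()
c,W=look('w8',{'used':(.57,.67,-.05,.04,.025,.08),'mouth':(.57,.67,-.05,.04,.062,.075),'dish':(.54,.70,-.08,.07,.008,.018)})
E
```

```text
t 20.15 flange [ 0.6202 -0.0077  0.3859] grasp [ 0.6199 -0.0085  0.2186] rot [179.88  -0.28 -90.56] F [-0.1 -1.1 -0.3] w 80.2 q [-24.  38.  40.  89. -26.  62. -68.]
used 1282 mean [ 0.6223 -0.001   0.0579] mid [ 0.6218 -0.0009  0.048 ] size [0.0434 0.043  0.0456]
mouth 787 mean [ 0.6209 -0.0009  0.0676] mid [ 0.6216 -0.0009  0.0664] size [0.0431 0.043  0.0088]
dish 2522 mean [ 0.6192 -0.0057  0.0123] mid [ 0.6121 -0.005   0.013 ] size [0.1442 0.1499 0.0099]
```

View pics/w8.png

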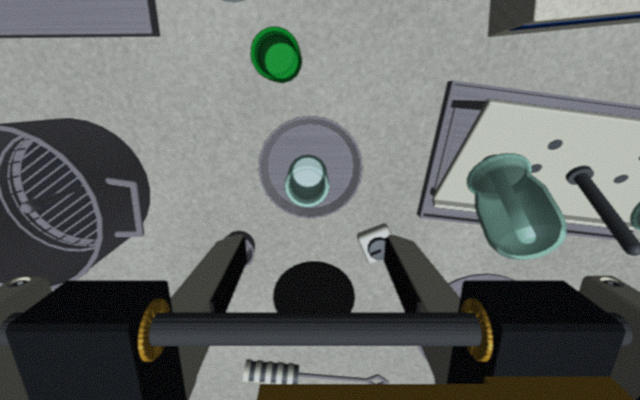

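>>> {"method": "carry_out", "body": {
  "deltas": [-3,-1,30,0,0,0.01,80,0,0,40,0,0,0,80,0,0,20,0,0,0,80,0,0,0,0,0,0,80,0,0,0,0,0,0,80]
}}

```text
time_s: 20.7
tool_pos: [0.6223, 0.0023, 0.2963]
ee_rot: [179.9, 0.0, -90.5]
force: [0.2, -0.2, 0.1]
grip_width: 0.86
```

```bash
python3 - <<'E'
from h import *
T=pose(); g=T[:3,3]+.1673*T[:3,2]
print(T[:3,:3].T@(np.array([.6215,-.0012,.040])-g)*1000)
E
```

```text
t 20.7 flange [0.6223 0.0023 0.2963] grasp [0.6221 0.0024 0.129 ] rot [ 1.7995e+02  1.0000e-02 -9.0460e+01] F [ 0.2 -0.2  0.1] w 79.9 q [-23.  44.  36.  94. -31.  52. -65.]
[ 3.57488442  0.50362453 88.99424229]
```

>>> {"method": "carry_out", "body": {
  "deltas": [3.5,0.5,30,0,0,0,70,0,0,30,0,0,0,65,0,0,19,0,0,0,60,0,0,10,0,0,0,60,0,0,0,0,0,0,60,0,0,0,0,0,0,30,0,0,0,0,0,0,30,0,0,0,0,0,0,30,0,0,0,0,0,0,30,0,0,0,0,0,0,30],
  "force": 12
}}

```text
time_s: 21.7
tool_pos: [0.6221, -0.0024, 0.209]
ee_rot: [-179.9, 0.0, -90.6]
force: [-0.1, 0.6, 6.3]
grip_width: 0.45
```

```bash
python3 - <<'E'
from h import *
T=pose(); g=T[:3,3]+.1673*T[:3,2]
Rd=down(-90.5)
p=T[:3,3]
plan([(p+[0,0,.13],Rd,5),(flange((.5702,.2668,.185),Rd),Rd,9)],30)
E
```

```text
t 21.7 flange [ 0.6221 -0.0024  0.209 ] grasp [ 0.6225 -0.0024  0.0417] rot [-1.7986e+02  1.0000e-02 -9.0570e+01] F [-0.1  0.6  6.3] w 41.8 q [-20.  50.  31.  97. -36.  43. -61.]
[0,-0.1,-26,0,0,0,30,0,0,-26,-0.001,0,0,30,0,-0.1,-26,0,0,-0.001,30,0,0,-26,-0.001,0,0,30,0,0,-26,0,0,0,30,-29.9,6,-1.5,0,0,0,30,-29.8,6.1,-1.5,0,0,0,30,-29.9,6,-1.4,0,0,0,30,-29.8,6,-1.5,0,0,0,30,-29.9,6.1,-1.5,0,0,0,30]
[-29.9,6,-1.5,0,0,0,30,-29.8,6,-1.4,0,0,0,30,-29.9,6.1,-1.5,0,0,0,30,-29.9,6,-1.5,0,0,0,30]
```

>>> {"method": "carry_out", "body": {
  "deltas": [0,0,-8,0,0,0,30,0,0,-26,0,0,0,30,0,0,-32,0,0,0,30,0,0,-32,0,0,0,30,0,0,-32,0,0,0,30,-29.9,6,-1.5,0,0,0,30,-29.8,6.1,-1.5,0,0,0,30,-29.9,6,-1.4,0,0,0,30,-29.8,6,-1.5,0,0,0,30,-29.9,6.1,-1.5,0,0,0,30]
}}

```text
time_s: 22.7
tool_pos: [0.5922, 0.1481, 0.3449]
ee_rot: [179.9, -0.0, -90.6]
force: [-0.5, -0.3, -1.3]
grip_width: 0.445
```

>>> {"method": "carry_out", "body": {
  "deltas": [-29.9,6,-1.5,0,0,0,30,-29.8,6,-1.4,0,0,0,30,-29.9,6.1,-1.5,0,0,0,30,-29.9,6,-1.5,0,0,0,30,0,0,0,0,0,0,30,0,0,0,0,0,0,30,0,0,0,0,0,0,30]
}}

```text
time_s: 23.4
tool_pos: [0.5702, 0.2651, 0.351]
ee_rot: [-180.0, -0.1, -90.7]
force: [0.5, -0.4, -0.9]
grip_width: 0.448
```

```bash
python3 - <<'E'
from h import *
T=pose(); g=T[:3,3]+.1673*T[:3,2]
print(T[:3,:3].T@(np.array([.5702,.2668,.0457])-g)*1000)
look('w9',{'knob':(.58,.63,.24,.29,.07,.088)})
c=robot.read_camera('scene'); save('scene9',c)
cv2.imwrite('pics/s9z.png',cv2.resize(cv2.imread('pics/scene9.png')[90:230,340:500],None,fx=4,fy=4,interpolation=cv2.INTER_CUBIC))
E
```

```text
t 23.4 flange [0.5702 0.2651 0.351 ] grasp [0.5702 0.2647 0.1837] rot [-1.800e+02 -1.200e-01 -9.073e+01] F [ 0.5 -0.4 -0.9] w 41.7 q [-49.  41.  40.  90. -30.  60. -92.]
[-2.36863813e+00  4.43949527e-02  1.37964334e+02]
knob 190 mean [0.6068 0.2659 0.0797] mid [0.6061 0.266  0.076 ] size [0.0116 0.0114 0.012 ]
```

View pics/w9.png

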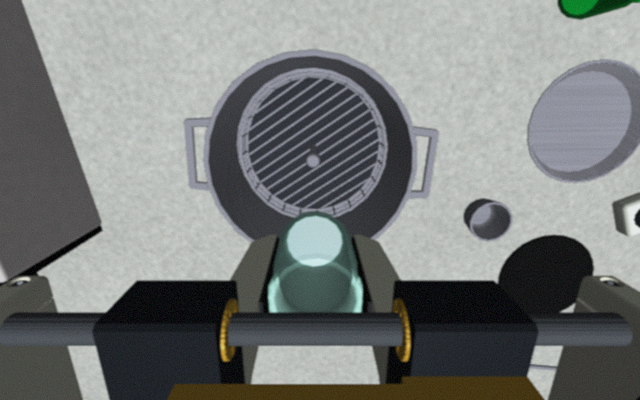

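View pics/s9z.png

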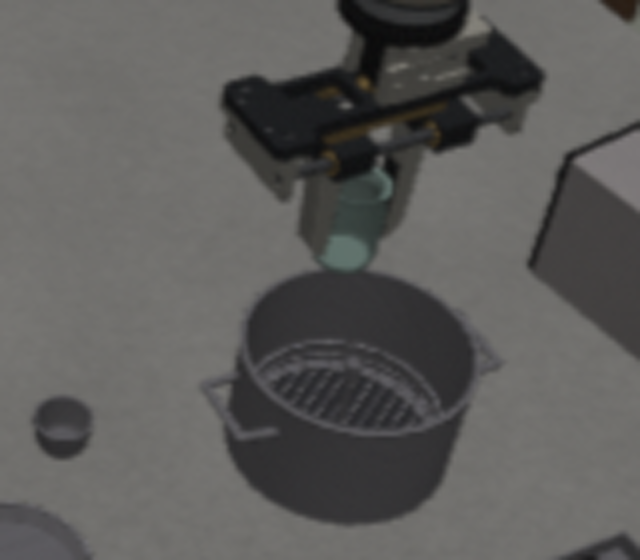

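The glass hangs upright over the near side of the basket (wrist (316,260), knob (313,160)). Lower.

>>> {"method": "carry_out", "body": {
  "deltas": [-1,0,10,0,0,0,30,0,0,20,0,0,0,30,0,0,25,0,0,0,30,0,0,25,0,0,0,30,0,0,20,0,0,0,30,0,0,15,0,0,0,30,0,0,8,0,0,0,30,0,0,5,0,0,0,30,0,0,0,0,0,0,30]
}}

```text
time_s: 24.4
tool_pos: [0.5701, 0.2677, 0.2228]
ee_rot: [-180.0, -0.0, -90.6]
force: [-0.1, -0.1, -1.4]
grip_width: 0.444
```

```bash
python3 - <<'E'
from h import *
T=pose(); g=T[:3,3]+.1673*T[:3,2]
print(T[:3,:3].T@(np.array([.5702,.2668,.0457])-g)*1000)
look('w10',{'knob':(.58,.63,.24,.29,.07,.088)})
E
```

```text
t 24.4 flange [0.5701 0.2677 0.2228] grasp [0.5701 0.2677 0.0555] rot [-1.800e+02 -3.000e-02 -9.059e+01] F [-0.1 -0.1 -1.4] w 41.3 q [-46.  50.  34.  96. -36.  46. -86.]
[ 0.84764584 -0.06517871  9.7550676 ]
knob 1994 mean [0.594  0.2669 0.0794] mid [0.5961 0.2655 0.0789] size [0.0322 0.0489 0.0179]
```

View pics/w10.png

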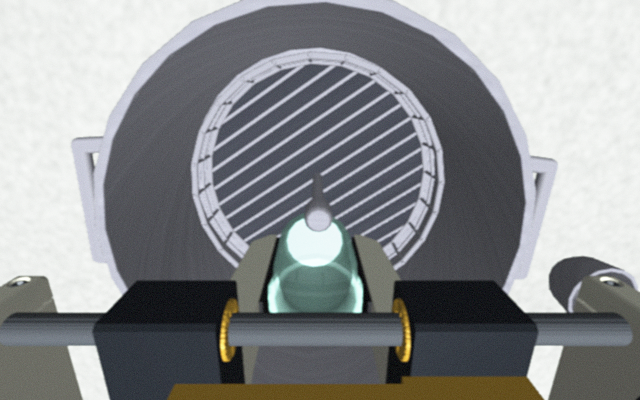

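The glass is inside the basket, clear of the knob (318,218). Lower the last 10 mm by feel.

>>> {"method": "carry_out", "body": {
  "deltas": [0.5,0,3,0,0,0,30,0,0,3,0,0,0,30,0,0,2,0,0,0,30,0,0,0,0,0,0,30]
}}

```text
time_s: 24.85
tool_pos: [0.5699, 0.2674, 0.2147]
ee_rot: [180.0, -0.0, -90.6]
force: [0.7, -0.1, -0.4]
grip_width: 0.442
```

>>> {"method": "carry_out", "body": {
  "deltas": [0,0,1,0,0,0,30,0,0,0,0,0,0,30]
}}

```text
time_s: 25.05
tool_pos: [0.57, 0.2674, 0.2139]
ee_rot: [-180.0, -0.0, -90.6]
force: [0.0, 0.2, -0.4]
grip_width: 0.444
```

>>> {"method": "carry_out", "body": {
  "deltas": [0,0,1,0,0,0,30,0,0,0,0,0,0,30]
}}

```text
time_s: 25.25
tool_pos: [0.5701, 0.2674, 0.2131]
ee_rot: [-180.0, -0.0, -90.6]
force: [0.7, 0.5, -0.7]
grip_width: 0.442
```

>>> {"method": "carry_out", "body": {
  "deltas": [0,0,1,0,0,0,30,0,0,0,0,0,0,30]
}}

```text
time_s: 25.45
tool_pos: [0.5702, 0.2673, 0.213]
ee_rot: [-180.0, 0.0, -90.6]
force: [-1.1, 0.4, 4.8]
grip_width: 0.446
```

Contact exactly at the computed height. Release with a small opening and rise.

>>> {"method": "carry_out", "body": {
  "deltas": [0,0,-0.5,0,0,0,43,0,0,0,0,0,0,47,0,0,0,0,0,0,52,0,0,0,0,0,0,52,0,0,-4,0,0,0,52,0,0,-15,0,0,0,52,0,0,-30,0,0,0,52,0,0,-35,0,0,0,52,0,0,-40,0,0,0,52,0,0,0,0,0,0,52]
}}

```text
time_s: 26.45
tool_pos: [0.5721, 0.2667, 0.3439]
ee_rot: [-179.3, 0.2, -90.6]
force: [0.6, -0.5, 1.0]
grip_width: 0.563
```

```bash
python3 - <<'E'
from h import *
pose()
look('w11',{'knob':(.595,.63,.24,.29,.075,.088),'glass':(.54,.598,.235,.3,.05,.08)})
c=robot.read_camera('top'); save('top11',c)
cv2.imwrite('pics/t11z.png',cv2.resize(cv2.imread('pics/top11.png')[140:240,140:260],None,fx=6,fy=6,interpolation=cv2.INTER_CUBIC))
T=plan([(flange((.52,.1,.23),down(-85)),down(-85),6),(flange((.403,-.227,.17),down(-90)),down(-90),11)],60)
E
```

```text
t 26.45 flange [0.5721 0.2667 0.3439] grasp [0.5742 0.2674 0.1766] rot [-179.26    0.24  -90.6 ] F [ 0.6 -0.5  1. ] w 52.3 q [-49.  42.  40.  90. -30.  58. -91.]
knob 183 mean [0.6066 0.266  0.0802] mid [0.6062 0.2663 0.0787] size [0.0114 0.0111 0.0073]
glass 1376 mean [0.5703 0.2678 0.0679] mid [0.5692 0.2679 0.0623] size [0.0433 0.0431 0.0244]
[27.9,8,-9.9,0,0,-0.016,60,27.8,8.5,-9.8,-0.001,0,-0.016,60,27.7,9,-9.9,0,0.001,-0.017,60,27.5,9.4,-9.8,-0.001,0,-0.016,60,27.4,9.8,-9.9,0,0,-0.016,60,27.2,10.3,-9.8,-0.001,0,-0.016,60,28.7,13.2,5.4,0,0,0.008,60,28.8,12.9,5.5,0,0,0.008,60,28.9,12.7,5.4,0,0,0.008,60,29,12.5,5.5,0,0,0.008,60]
[29.1,12.3,5.4,0,0,0.007,60,29.2,12,5.5,0,0,0.008,60,29.3,11.8,5.4,0,0,0.008,60,29.3,11.6,5.5,0,0,0.008,60,29.5,11.3,5.4,0,0,0.008,60,29.6,11.1,5.5,0,0,0.008,60,29.6,10.9,5.4,0,0,0.008,60]
```

View pics/w11.png

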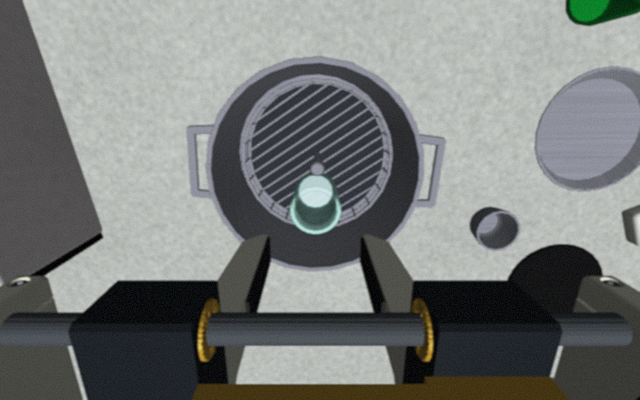

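The used glass stands upright in the basket (315,200), 36 mm from the knob. Now the lid.

>>> {"method": "carry_out", "body": {
  "deltas": [27.9,8,-9.9,0,0,-0.016,60,27.8,8.5,-9.8,0,0,-0.016,60,27.7,9,-9.9,0,0.001,-0.017,60,27.5,9.4,-9.8,0,0,-0.016,60,27.4,9.8,-9.9,0,0,-0.016,60,27.2,10.3,-9.8,0,0,-0.016,60,28.7,13.2,5.4,0,0,0.008,60,28.8,12.9,5.5,0,0,0.008,60,28.9,12.7,5.4,0,0,0.008,60,29,12.5,5.5,0,0,0.008,60]
}}

```text
time_s: 27.55
tool_pos: [0.4764, -0.0194, 0.3729]
ee_rot: [179.8, -0.1, -86.9]
force: [-0.2, 0.4, 0.6]
grip_width: 0.642
```

>>> {"method": "carry_out", "body": {
  "deltas": [29.1,12.3,5.4,0,0,0.007,60,29.2,12,5.5,0,0,0.008,60,29.3,11.8,5.4,0,0,0.008,60,29.3,11.6,5.5,0,0,0.008,60,29.5,11.3,5.4,0,0,0.008,60,29.6,11.1,5.5,0,0,0.008,60,29.6,10.9,5.4,0,0,0.008,60,0,0,0,0,0,0,60,0,0,0,0,0,0,60,0,0,0,0,0,0,60]
}}

```text
time_s: 28.55
tool_pos: [0.4034, -0.2256, 0.3356]
ee_rot: [179.9, 0.0, -89.9]
force: [0.3, -0.0, -0.3]
grip_width: 0.648
```

```bash
python3 - <<'E'
from h import *
T=pose(); g=T[:3,3]+.1673*T[:3,2]
look('w12',{'knob':(.37,.44,-.26,-.19,.042,.06),'disc':(.3,.5,-.33,-.13,.008,.02)})
print(T[:3,:3].T@(np.array([.403,-.227,.0395])-g)*1000)
E
```

```text
t 28.55 flange [ 0.4034 -0.2256  0.3356] grasp [ 0.4032 -0.2255  0.1683] rot [ 1.7994e+02  2.0000e-02 -8.9900e+01] F [ 0.3 -0.  -0.3] w 60.3 q [ -0.  29.  39. 117. -26.  43. -35.]
knob 846 mean [ 0.4042 -0.2259  0.0481] mid [ 0.4034 -0.2259  0.0464] size [0.0288 0.0287 0.0085]
disc 19969 mean [ 0.4094 -0.226   0.0142] mid [ 0.4026 -0.2261  0.0137] size [0.1657 0.1657 0.0089]
[1.52582709e+00 9.27188757e-02 1.28816054e+02]
```

View pics/w12.png

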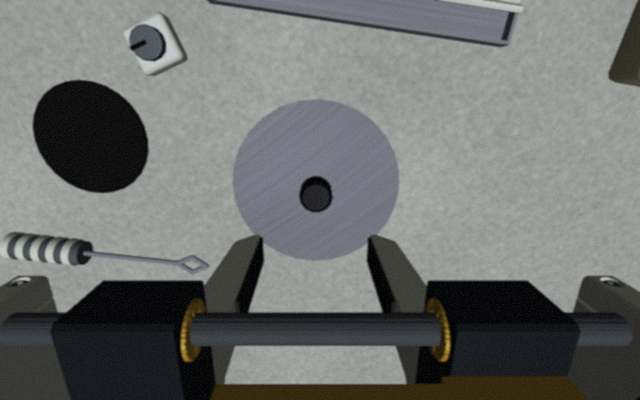

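The lid knob is centred at (315,193), (0.4033, −0.226). Grip and lift.

>>> {"method": "carry_out", "body": {
  "deltas": [0.7,0,35,0,0,0,60,0,0,40,0,0,0,60,0,0,30,0,0,0,60,0,0,16,0,0,0,60,0,0,7,0,0,0,60,0,0,0,0,0,0,20,0,0,0,0,0,0,20,0,0,0,0,0,0,20,0,0,0,0,0,0,20,0,0,0,0,0,0,20],
  "force": 30
}}

```text
time_s: 29.6
tool_pos: [0.4034, -0.2272, 0.2089]
ee_rot: [-179.9, -0.0, -90.0]
force: [-0.1, 1.7, 4.9]
grip_width: 0.315
```

```bash
python3 - <<'E'
from h import *
T=pose(); g=T[:3,3]+.1673*T[:3,2]
Rd=down(-90); p=T[:3,3]
T=plan([(p+[0,0,.17],Rd,6)],20)
plan([(flange((.50,.08,.205),Rd),Rd,10),(flange((.605,.267,.205),Rd),Rd,7)],20,T)
E
```

```text
t 29.6 flange [ 0.4034 -0.2272  0.2089] grasp [ 0.4036 -0.2272  0.0416] rot [-1.7993e+02 -1.0000e-02 -8.9960e+01] F [-0.1  1.7  4.9] w 29.3 q [ 10.  40.  25. 123. -40.  25. -23.]
[0,0,-28.3,0,0,0,20,0,-0.1,-28.4,0,0,0,20,0,0,-28.3,-0.001,0,0,20,0,0,-28.3,0,0,0,20,0,0,-28.4,0,0,0.001,20,0,0,-28.3,0,0,0,20]
[-30.7,-9.7,0.7,0,0,0,20,-30.7,-9.6,0.6,0,0,0,20,-30.8,-9.7,0.7,0,0,0,20,-30.7,-9.6,0.6,0,0,0,20,-30.7,-9.7,0.7,0,0,0,20,-30.7,-9.6,0.6,0,0,0,20,-30.7,-9.7,0.7,0,0,0,20,-30.7,-9.6,0.7,0,0,0,20,-30.8,-9.7,0.6,0,0,0,20,-30.7,-9.7,0.7,0,0,0,20]
[-26.7,-15,0,0,0,0,20,-26.7,-15,0,0,0,0,20,-26.8,-14.9,0,0,0,0,20,-26.7,-15,0,0,0,0,20,-26.7,-15,0,0,0,0,20,-26.7,-15,0,0,0,0,20,-26.7,-15,0,0,0,0,20]
```

>>> {"method": "carry_out", "body": {
  "deltas": [0,0,-8,0,0,0,20,0,0,-25,0,0,0,20,0,0,-34,0,0,0,20,0,0,-34,0,0,0,20,0,0,-34,0,0,0,20,0,0,-35,0,0,0,20]
}}

```text
time_s: 30.2
tool_pos: [0.4023, -0.2273, 0.3795]
ee_rot: [179.9, -0.1, -90.1]
force: [1.7, 0.7, -3.3]
grip_width: 0.31
```

>>> {"method": "carry_out", "body": {
  "deltas": [-30.7,-9.7,0.7,0,0,0,20,-30.7,-9.6,0.6,0,0,0,20,-30.8,-9.7,0.7,0,0,0,20,-30.7,-9.6,0.6,0,0,0,20,-30.7,-9.7,0.7,0,0,0,20,-30.7,-9.6,0.6,0,0,0,20,-30.7,-9.7,0.7,0,0,0,20,-30.7,-9.6,0.7,0,0,0,20,-30.8,-9.7,0.6,0,0,0,20,-30.7,-9.7,0.7,0,0,0,20]
}}

```text
time_s: 31.2
tool_pos: [0.4994, 0.0808, 0.3713]
ee_rot: [180.0, -0.1, -90.0]
force: [0.7, -0.6, -2.7]
grip_width: 0.315
```

>>> {"method": "carry_out", "body": {
  "deltas": [-26.7,-15,0,0,0,0,20,-26.7,-15,0,0,0,0,20,-26.8,-14.9,0,0,0,0,20,-26.7,-15,0,0,0,0,20,-26.7,-15,0,0,0,0,20,-26.7,-15,0,0,0,0,20,-26.7,-15,0,0,0,0,20,0,0,0,0,0,0,20,0,0,0,0,0,0,20,0,0,0,0,0,0,20]
}}

```text
time_s: 32.2
tool_pos: [0.6043, 0.2651, 0.3709]
ee_rot: [180.0, -0.2, -90.1]
force: [-0.8, -0.4, -2.3]
grip_width: 0.32
```

```bash
python3 - <<'E'
from h import *
T=pose(); g=T[:3,3]+.1673*T[:3,2]
c,W=look('w13',{'disc':(.5,.71,.15,.38,.168,.19)})
print(T[:3,:3].T@(np.array([.6053,.2672,.1286])-g)*1000)
L=(W-T[:3,3])@T[:3,:3]; k=(L[...,2]>.18)&(L[...,2]<.21)&(L[...,1]<-.02)&(abs(L[...,0])<.09); S=L[k]; A=np.c_[S[:,:2],np.ones(len(S))]; print('lid tilt in tool',len(S),np.linalg.lstsq(A,S[:,2],rcond=None)[0])
c=robot.read_camera('scene'); save('scene13',c)
cv2.imwrite('pics/s13z.png',cv2.resize(cv2.imread('pics/scene13.png')[90:230,340:500],None,fx=4,fy=4,interpolation=cv2.INTER_CUBIC))
E
```

```text
t 32.2 flange [0.6043 0.2651 0.3709] grasp [0.6042 0.2646 0.2036] rot [179.96  -0.18 -90.14] F [-0.8 -0.4 -2.3] w 29.8 q [-47.  43.  41.  83. -29.  65. -91.]
disc 36724 mean [0.6317 0.2643 0.176 ] mid [0.6031 0.2646 0.1797] size [0.1655 0.166  0.0205]
[-2.8267463  -1.1953784  74.99663756]
lid tilt in tool 22516 [-0.00136092 -0.0405523   0.19328948]
```

View pics/s13z.png

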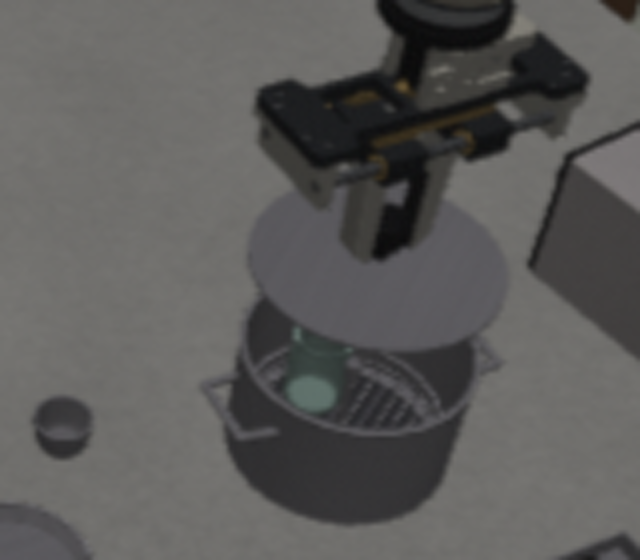

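View pics/w13.png

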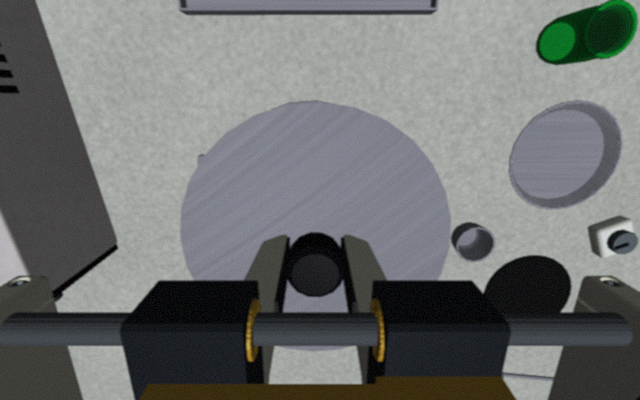

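```bash
python3 - <<'E'
from h import *
for n in ['scene','top']:
    c=robot.read_camera(n); W=cloud(c)
    k=(abs(W[...,0]-.605)<.09)&(abs(W[...,1]-.265)<.09)&(W[...,2]>.160)&(W[...,2]<.19); S=W[k]
    for _ in range(4):
        A=np.c_[S[:,:2]-[.605,.265],np.ones(len(S))]; p=np.linalg.lstsq(A,S[:,2],rcond=None)[0]; r=abs(S[:,2]-A@p); S=S[r<.003]
    print(n,len(S),p, 'mid',(S.min(0)+S.max(0))/2,S.max(0)-S.min(0))
E
```

```text
scene 1576 [-0.00643539  0.00034157  0.17685934] mid [0.60477238 0.26340885 0.17676709] [0.1637193  0.16354219 0.00668668]
top 1784 [-0.0035457  -0.00121063  0.17624736] mid [0.60240508 0.26118602 0.17623714] [0.16285385 0.16176999 0.0062438 ]
```

Fixed cameras say the lid is level (under 0.4°) and needs about 1 mm x, 3–4 mm y. Part of that is settling; go down to just above the rim and check again.

>>> {"method": "carry_out", "body": {
  "deltas": [-1.5,-0.7,10,0,0,0,20,0,0,20,0,0,0,20,0,0,17,0,0,0,20,0,0,8,0,0,0,20,0,0,0,0,0,0,20,0,0,0,0,0,0,20,0,0,0,0,0,0,20]
}}

```text
time_s: 33.1
tool_pos: [0.6058, 0.268, 0.3171]
ee_rot: [-179.9, -0.0, -90.0]
force: [-0.0, -0.0, -2.5]
grip_width: 0.316
```

```bash
python3 - <<'E'
from h import *
T=pose(); g=T[:3,3]+.1673*T[:3,2]; z0=g[2]-.0416+.0135
for n in ['scene','top']:
    c=robot.read_camera(n); W=cloud(c); save(n+'14',c)
    k=(abs(W[...,0]-.605)<.09)&(abs(W[...,1]-.265)<.09)&(W[...,2]>z0-.012)&(W[...,2]<z0+.012); S=W[k]
    for _ in range(4):
        A=np.c_[S[:,:2]-[.605,.265],np.ones(len(S))]; p=np.linalg.lstsq(A,S[:,2],rcond=None)[0]; r=abs(S[:,2]-A@p); S=S[r<.004]
    print(n,len(S),p, 'mid',(S.min(0)+S.max(0))/2,S.max(0)-S.min(0))
cv2.imwrite('pics/s14z.png',cv2.resize(cv2.imread('pics/scene14.png')[90:230,340:500],None,fx=4,fy=4,interpolation=cv2.INTER_CUBIC))
E
```

```text
t 33.1 flange [0.6058 0.268  0.3171] grasp [0.6062 0.2679 0.1498] rot [-1.7987e+02 -4.0000e-02 -9.0010e+01] F [-0.  -0.  -2.5] w 29.4 q [-46.  46.  39.  86. -32.  59. -90.]
scene 1606 [-0.00625935  0.00144893  0.12263797] mid [0.60814258 0.26757665 0.12241408] [0.16205538 0.16684158 0.00842823]
top 1706 [0.00148221 0.00269518 0.12210679] mid [0.60466073 0.26394484 0.12200977] [0.16455486 0.16020877 0.00810295]
```

View pics/s14z.png

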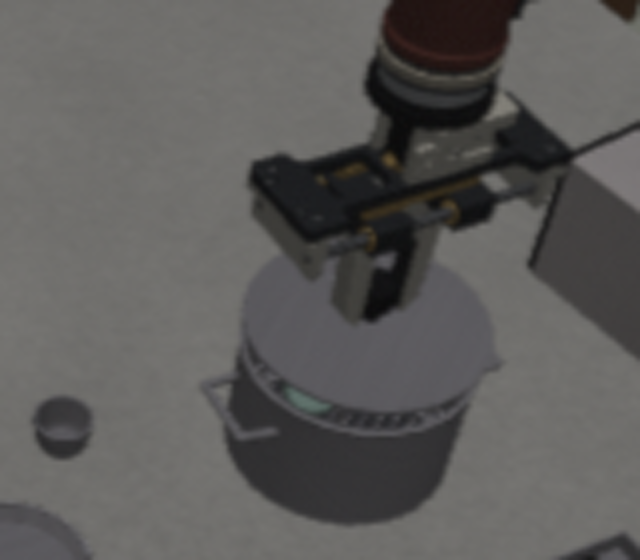

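The lid is level just above the rim, about 1–2 mm far in x. Correct and seat it.

>>> {"method": "carry_out", "body": {
  "deltas": [0,1.3,5,0,0,0,20,0,0,5,0,0,0,20,0,0,4,0,0,0,20,0,0,3,0,0,0,20,0,0,0,0,0,0,20]
}}

```text
time_s: 33.7
tool_pos: [0.6038, 0.2681, 0.2982]
ee_rot: [179.9, -0.1, -90.0]
force: [1.0, -0.9, -2.5]
grip_width: 0.32
```

>>> {"method": "carry_out", "body": {
  "deltas": [0,0,1.5,0,0,0,20,0,0,1.5,0,0,0,20,0,0,0,0,0,0,20]
}}

```text
time_s: 34.0
tool_pos: [0.6042, 0.2681, 0.2962]
ee_rot: [-180.0, -0.1, -90.0]
force: [0.4, -0.1, -1.9]
grip_width: 0.315
```

>>> {"method": "carry_out", "body": {
  "deltas": [0,0,1,0,0,0,20,0,0,0,0,0,0,20]
}}

```text
time_s: 34.2
tool_pos: [0.6042, 0.2679, 0.296]
ee_rot: [-180.0, -0.0, -90.0]
force: [-2.4, -1.4, 2.9]
grip_width: 0.318
```

>>> {"method": "carry_out", "body": {
  "deltas": [0,0,1,0,0,0,20,0,0,0,0,0,0,20]
}}

```text
time_s: 34.4
tool_pos: [0.6042, 0.2679, 0.2959]
ee_rot: [-179.9, -0.0, -90.0]
force: [-3.7, 0.1, 8.4]
grip_width: 0.314
```

Seated at exactly the expected height. Release and rise, then check everything.

>>> {"method": "carry_out", "body": {
  "deltas": [0,0,-1.5,0,0,0,30,0,0,0,0,0,0,42,0,0,0,0,0,0,55,0,0,0,0,0,0,55,0,0,-5,0,0,0,55,0,0,-25,0,0,0,55,0,0,-35,0,0,0,55,0,0,-35,0,0,0,55,0,0,-30,0,0,0,55,0,0,0,0,0,0,55]
}}

```text
time_s: 35.4
tool_pos: [0.6051, 0.2676, 0.4312]
ee_rot: [-179.4, 0.1, -90.0]
force: [0.1, -0.7, 0.5]
grip_width: 0.587
```

>>> {"method": "carry_out", "body": {
  "deltas": [0,40,0,0,0,0,55,0,40,0,0,0,0,55,0,40,0,0,0,0,55,0,0,0,0,0,0,55,0,0,0,0,0,0,55]
}}

```text
time_s: 35.9
tool_pos: [0.4834, 0.2687, 0.4253]
ee_rot: [180.0, -0.0, -89.9]
force: [-0.4, -0.4, 0.7]
grip_width: 0.591
```

```bash
python3 - <<'E'
from h import *
T=pose()
for n in ['scene','top']:
    c=robot.read_camera(n); W=cloud(c); save(n+'15',c)
    k=(abs(W[...,0]-.605)<.09)&(abs(W[...,1]-.267)<.09)&(W[...,2]>.09)&(W[...,2]<.112); S=W[k]
    for _ in range(4):
        A=np.c_[S[:,:2]-[.605,.265],np.ones(len(S))]; p=np.linalg.lstsq(A,S[:,2],rcond=None)[0]; r=abs(S[:,2]-A@p); S=S[r<.004]
    print(n,len(S),p, 'mid',(S.min(0)+S.max(0))/2,S.max(0)-S.min(0))
    k=(abs(W[...,0]-TA[0])<.06)&(abs(W[...,1]-TA[1])<.05)&(W[...,2]>.09); S=W[k]; print('glass maxz',np.percentile(S[:,2],[50,99]),S.mean(0))
cv2.imwrite('pics/s15z.png',cv2.resize(cv2.imread('pics/scene15.png')[130:310,170:490],None,fx=2.5,fy=2.5,interpolation=cv2.INTER_CUBIC))
E
```

```text
t 35.9 flange [0.4834 0.2687 0.4253] grasp [0.4834 0.2686 0.258 ] rot [ 1.7999e+02 -5.0000e-02 -8.9940e+01] F [-0.4 -0.4  0.7] w 54.9 q [-60.  31.  45.  97. -24.  62. -97.]
scene 1881 [-3.58767566e-03 -9.43869316e-05  1.01509028e-01] mid [0.60477422 0.2669305  0.10143062] [0.16679691 0.16443954 0.00831268]
glass maxz [0.13198518 0.14917139] [ 0.59193255 -0.35719863  0.12766515]
top 2716 [-0.00333612  0.00019063  0.10140007] mid [0.60398114 0.2660021  0.10136284] [0.16254829 0.16318909 0.00825644]
glass maxz [0.14037925 0.14988253] [ 0.57280523 -0.35215799  0.13617574]
```

View pics/s15z.png

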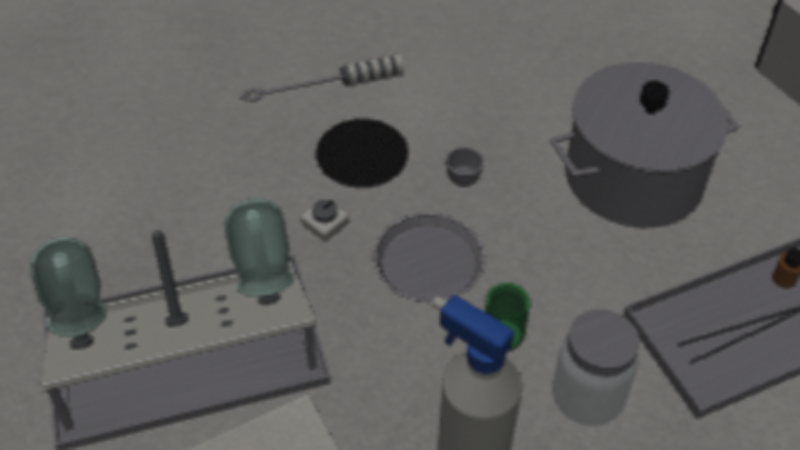

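The view shows the glass on peg_a (68,285), the lid flush on the pot (650,115) and the green glass left alone. The lid is level to about 0.2° and centred on the pot within 1 mm, and the gripper is clear of everything. Handing in.

```bash
python3 - <<'E'
from plant import robot
print(robot.close_job())
E
```

```text
the job is handed in; nothing more can be done
None
```

The job is done and handed in at about 36 s of the 125 s. The hand-in reports no verdict, so what follows rests on my own checks.

- **Rinsed glass:** I hung it on peg_a, lowered until I felt the tip touch, then released it. It leans a little and had not visibly moved in the final pictures. I did not measure the distance from the tip to its closed end after release.
- **Basket:** It stands on the pot's floor. Its knob top was at the expected height, and it was within about 2 mm of the pot's centre.
- **Used glass:** It stands upright in the basket, 36 mm from the rod. It touched down at the height I had calculated.
- **Lid:** It sits on the rim at the calculated height. The two fixed cameras agree that it is level to about 0.2° and within about 1 mm of the pot's centre.
- **Robot:** The gripper is open and clear of everything, and the green glass was left alone.

Two things disagreed along the way:

- **Camera offsets:** The top, scene and wrist cameras differed by 1–4 mm, so I averaged them.
- **Lid tilt:** One wrist-camera reading showed the held lid tilted about 2°. The fixed cameras showed it level, and it seated level.

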